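Sort hubs by weight and tip the solid ones into the washer basket

TASK

The aluminium hubs on the bench look alike but some are solid and some hollow: lift each one to feel its weight, lay the hollow ones in the red tray and load the solid ones onto the steel scoop while it rests on its green mat. Then lift the scoop by its handle, carry all the solid hubs in one load, level and without spilling, to the grey washer basket and tip them in; tilt the scoop nowhere but over the basket and put no solid hub in it with the fingers. Finally put the empty scoop back flat on its green mat and let go; leave the other tools where they are.

Things in the scene. Friction and masses are not known exactly. Their poses are not given: they have to be found in the camera images.
- hub_1: one of up to five look-alike eight-sided aluminium hubs with a blue plug in each end: 60 mm long, 40 mm across flats, lying on a flat. It is either solid (about 0.23 kg, within 10 percent) or hollow (about 0.07 kg); only its weight tells, and the number in its name says nothing about it. Origin at its centre (20 mm above what it lies on), x along its length; the turn about x may be any multiple of 45 deg. None if absent
- hub_2: one of up to five look-alike eight-sided aluminium hubs with a blue plug in each end: 60 mm long, 40 mm across flats, lying on a flat. It is either solid (about 0.23 kg, within 10 percent) or hollow (about 0.07 kg); only its weight tells, and the number in its name says nothing about it. Origin at its centre (20 mm above what it lies on), x along its length; the turn about x may be any multiple of 45 deg. None if absent
- hub_3: one of up to five look-alike eight-sided aluminium hubs with a blue plug in each end: 60 mm long, 40 mm across flats, lying on a flat. It is either solid (about 0.23 kg, within 10 percent) or hollow (about 0.07 kg); only its weight tells, and the number in its name says nothing about it. Origin at its centre (20 mm above what it lies on), x along its length; the turn about x may be any multiple of 45 deg. None if absent
- hub_4: one of up to five look-alike eight-sided aluminium hubs with a blue plug in each end: 60 mm long, 40 mm across flats, lying on a flat. It is either solid (about 0.23 kg, within 10 percent) or hollow (about 0.07 kg); only its weight tells, and the number in its name says nothing about it. Origin at its centre (20 mm above what it lies on), x along its length; the turn about x may be any multiple of 45 deg. None if absent
- hub_5: one of up to five look-alike eight-sided aluminium hubs with a blue plug in each end: 60 mm long, 40 mm across flats, lying on a flat. It is either solid (about 0.23 kg, within 10 percent) or hollow (about 0.07 kg); only its weight tells, and the number in its name says nothing about it. Origin at its centre (20 mm above what it lies on), x along its length; the turn about x may be any multiple of 45 deg. None if absent
- scoop: loose flat steel scoop, 0.2 kg: pan 125 mm (x) by 226 mm (y), floor 4 mm thick, open at the front (+x); back wall 34 mm high, inner face at x = -58 mm; side walls 30 mm high, inner faces at y = +-109 mm. Origin at the centre of the pan's underside, z up. Room for three hubs side by side, lying along y. At the start it lies on the mat, its front towards the basket side
- scoop_handle (a point): grip point on the scoop's straight yellow handle, 22 mm wide and 30 mm deep, which runs level along the scoop's x behind the back wall, from x = -67 to -187 mm. The point is on its centre line, at x = -92 mm, y = 0, z = 50 mm in the scoop's frame; axes as the scoop's. The closer to the back wall the grip, the less the loaded scoop droops
- scoop_front (a point): middle of the scoop's open front edge, x = +62 mm, y = 0, z = 4 mm in the scoop's frame. Hubs lying along the scoop's y roll out over it when the nose is tipped down beyond 22 degrees; hubs lying along x only slide, at 25 to 36 degrees
- mat: green mat fixed to the bench, 170 mm (x) by 250 mm (y), 3 mm thick, the scoop's home; origin at the centre of its underside. At the start the pan lies on its middle; put back, the pan's centre should be over the mat's centre
- basket: grey washer basket fixed to the bench, open on top: 280 mm (x) by 220 mm (y) by 90 mm high, walls and floor 6 mm; origin at the centre of its underside. Its long -y side faces the rest of the bench
- tray: red tray fixed to the bench, open on top: 170 mm (x) by 110 mm (y) by 40 mm high, walls 4 mm; origin at the centre of its underside; for the hollow hubs, of which there are at most two
- ring_gauge: steel ring gauge near the hubs, 60 mm outside diameter, 24 mm high; bystander, leave it. Origin at the centre of its underside
- screwdriver: screwdriver lying at the far side; bystander, leave it
- oil_bottle: yellow oil bottle, 64 mm diameter, 180 mm high; bystander, leave it. Origin at the centre of its underside
- pen_mug: blue plastic cup, 80 mm diameter, 90 mm high; bystander, leave it. Origin at the centre of its underside
- marker_case: white flat case, 100 by 60 by 30 mm, near the robot; bystander, leave it
- end_cap: steel disc, 70 mm diameter, 30 mm high, near the robot; bystander, leave it
Mind the look-alikes: they are no part of the job. What is shaped like the hub_1 but yellow is not meant. Leave any brown or yellow look-alike of the hub_5 alone.

How it is judged:
By the outcome, as a careful person would: the job done as asked, in the order asked, and still so for the second after the job is handed in, with the robot touching nothing.
Of hub_1, hub_3, hub_4, hub_2, hub_5 only 3 to 5 are there at a start; the rules pass over those that are not, and their reading is None.
At some moment in a run one of hub_1, hub_3, hub_4, hub_2, hub_5 may be knocked a few centimetres aside while the robot is not near it.
It also fails if it takes over 210 s, if anything falls off the work surface, if the arm or the gripper's body presses on something with over 40 N, if the wrist force passes 120 N, or if a joint passes its speed limit or range.

ROBOT

A 6-joint arm with a two-finger parallel gripper is mounted at the origin on the work surface. World frame = base frame: x ahead of the robot, y to its left, z up, the work surface at z = 0. Lengths are in m, angles in rad, forces in N, time in s.
With the tool pointing down it reaches from about 0.225 to 0.875 m from the base axis. Payload 3.4 kg.
Tool frame: the origin (TCP) lies on the centre line of the jaws, within the pads' length; the fingertips stand 17 mm ahead of it and the grasp point (between the pads) lies 2 mm behind it (nose_length is the distance from the TCP to the fingertips, in m); z points along the fingers, y is the line along which they close (so a half turn about z gives the same grasp; the last joint's range is limited). The gripper opens to 85 mm and grips with 20 to 120 N. Pads are 22 mm wide; open, the fingers measure 114 mm over their backs; the gripper's body (76 mm by 85 mm) begins 54 mm behind the grasp point. The pads swing forward as they close: fully open they stand 13 mm farther back than shut.
Start: joints at [1.11, 0.276, 1.505, -0, 1.361, -0.121], TCP at [0.192, 0.542, 0.212] pointing down, gripper open.
Joint ranges: [-2.89, 2.89], [-0.75, 2.08], [0.22, 2.7], [-1.18, 4.32], [0.11, 2.71], [-2.7, 2.7]. Speed limits (rad/s): [2.57, 2.57, 3.14, 3.14, 3.14, 3.14].

INTERFACE

Orientations are given as a unit quaternion [w, x, y, z].
In Python, from rig import get_state, get_image, sign_off, find_in, place_of, nose_length gives the robot as it stands.
- The arm moves only by the tool apply_moves, never from a script. Its argument "deltas" is one flat list of numbers, 5 for each row, row after row: the finger opening in mm, from 0 to 85.4, then the shift along the tool's x, y, z in mm, then the turn about the tool's z in degrees. A call has 1 to 12 rows; each row is the pose to reach, as a shift and turn from the pose commanded when the call began, along the tool's axes at that moment; what a row does not reach only later rows make up. A row lasts 1/12 s, in which the tool goes at most 41.7 mm and 7.16 degrees, less where a joint would pass 70% of its speed; a pose out of reach is approached as far as the arm can. A call with a gripper value outside its range is refused whole. The fingers move at their own pace and stop on an object; "squeeze" is the grip in N (left out, the last holds). Time passes only in rows, so rows that repeat a pose let the fingers close. It gives the time, the measured TCP pose, the force, the opening and the grip force at its end, in the units of the state.
- get_state(): the state, without advancing time (a new reading comes with each control period).
- get_image(name): name is "scene" or "top" or "wrist"; returns a dict with "frame" (384x512x3 uint8, red, green, blue), "K" (3x3 intrinsics, pixels), "position" and "orientation" of the camera in the world. Camera axes: x right, y down, z forward; pixel columns grow to the right and rows downward; lengths in m; the calibration is good to about 2 mm. The wrist camera is an equidistant fisheye: a pixel r from the principal point sees the ray r / f radians off the axis. A picture is of the moment at which its call begins. There is no depth.
- sign_off(): hands the job in; it is judged then, once.
Trained networks look in a picture, given as the dict that the camera call returned (one of the last four; its "shot" number tells which), for a name from the list of things; names that differ only in an ending like _2 or _b are one class to them, and where a whole thing is asked for, a point or a joint stands for the part that bears it (a point fixed in the world has none). Each returns a list of dicts, best first, with "score" (0 to 1); they miss things now and then, are a little off and sometimes report something else, mostly with a low value. They report only what shows in the picture. A call takes as long as a camera call. They do not tell look-alikes from the thing itself.
- find_in(query, picture): "point" ([column, row] in pixels, amid what is visible of it).
- place_of(query, picture): "point" ([column, row] in pixels: a listed point, or the origin of a listed thing).
The state is a dict: "clock": time; "qpos": joint angles; "qd": joint speeds; "effort": joint torques, N m; "position": TCP position; "ee_rot": TCP orientation; "contact_force": force on the tool from outside, world axes, zero at the start; "moment": the same for the moment, N m; "width": finger opening in m; "gripper_force": force on a finger pad.
Only numpy, scipy, OpenCV 4.12 (cv2) and the standard library are available. Lean on these libraries where they do the work, as an engineer would, in place of code of your own. Each camera call takes 0.05 s, during which the arm holds its last target. There are 200 camera calls.

## Working session

There is one attempt and no reset: what is moved stays moved. The work goes in short steps, Python scripts to look and compute and a tool call to move; the robot and the scene stay as the last step left them, time stands still between calls to the robot, and variables do not carry over. Pictures are saved under pics/ and viewed, at most 14 in all, crops included, and the job is handed in when it is done.

Besides the shell and the picture viewer there is one more tool, called after "Emit:" by a JSON object that holds its "name" and its "arguments", one argument or row to a line. apply_moves: Moves the arm, as the interface text tells. Its arguments: {"type":"object","properties":{"deltas":{"type":"array"},"squeeze":{"type":"number"}},"required":["deltas"]}

```bash
mkdir -p pics; ls; cat > h.py <<'E'
import numpy as np, cv2
from scipy.spatial.transform import Rotation as R
from rig import *
def rot(q): return R.from_quat([q[1],q[2],q[3],q[0]])
def ray(pic,p,fish=False):
    K=np.array(pic["K"]); x=(p[0]-K[0,2])/K[0,0]; y=(p[1]-K[1,2])/K[1,1]
    if fish:
        r=np.hypot(x,y); s=np.sin(r)/r if r>1e-9 else 1; d=np.array([x*s,y*s,np.cos(r)])
    else: d=np.array([x,y,1.])
    return rot(pic["orientation"]).apply(d)
def at(pic,p,z,fish=False):
    d=ray(pic,p,fish); o=np.array(pic["position"]); return o+d*(z-o[2])/d[2]
def save(pic,name,crop=None,s=1):
    f=pic["frame"][...,::-1]
    if crop: f=f[crop[1]:crop[3],crop[0]:crop[2]]
    cv2.imwrite("pics/"+name,cv2.resize(f,None,fx=s,fy=s,interpolation=cv2.INTER_CUBIC))
E
python3 - <<'E'
from h import *
s=get_state(); print({k:np.round(v,3).tolist() for k,v in s.items()}, nose_length if not callable(nose_length) else nose_length())
Z=dict(hub_1=.02,scoop=.003,scoop_handle=.053,scoop_front=.007,mat=.0,basket=0,tray=0,ring_gauge=0,oil_bottle=0,pen_mug=0)
for n in("top","scene"):
    p=get_image(n); save(p,n+"0.png",s=1.5); print(n,np.round(p["position"],3),np.round(p["K"],0).tolist())
    for q,z in Z.items():
        for d in place_of(q,p):
            if d["score"]>.25: print(q,round(d["score"],2),np.round(d["point"]),np.round(at(p,d["point"],z),3))
E
```

```text
pics
{'clock': 0.0, 'qpos': [1.11, 0.277, 1.506, -0.0, 1.361, -0.121], 'qd': [-0.001, 0.0, 0.002, 0.001, -0.001, -0.0], 'effort': [-0.001, -41.68, -24.58, -0.0, 0.011, -0.0], 'position': [0.191, 0.542, 0.211], 'ee_rot': [-0.0, 0.169, 0.986, -0.001], 'contact_force': [0.21, 0.56, -0.205], 'moment': [-0.046, 0.04, 0.034], 'gripper_force': 0.0, 'width': 0.086} 0.017
top [ 0.369 -0.063  1.077] [[351.0, 0.0, 261.0], [0.0, 351.0, 195.0], [0.0, 0.0, 1.0]]
hub_1 0.86 [248. 180.] [ 0.609 -0.018  0.02 ]
hub_1 0.75 [240. 212.] [0.509 0.003 0.02 ]
hub_1 0.7 [276. 197.] [ 0.556 -0.107  0.02 ]
hub_1 0.7 [311. 118.] [ 0.813 -0.216  0.02 ]
hub_1 0.67 [315. 296.] [ 0.265 -0.224  0.02 ]
hub_1 0.64 [401. 184.] [ 0.604 -0.49   0.02 ]
hub_1 0.63 [275. 159.] [ 0.676 -0.102  0.02 ]
hub_1 0.57 [194. 216.] [0.493 0.14  0.02 ]
hub_1 0.5 [368. 136.] [ 0.756 -0.395  0.02 ]
scoop 0.87 [330. 221.] [ 0.488 -0.272  0.003]
scoop_handle 0.65 [357. 236.] [ 0.439 -0.34   0.053]
scoop_handle 0.38 [237. 247.] [0.4   0.005 0.053]
basket 0.87 [114. 233.] [0.439 0.386 0.   ]
tray 0.79 [197. 170.] [0.642 0.143 0.   ]
tray 0.
[... 556 characters left out ...]
66 [150. 170.] [ 0.262 -0.224  0.02 ]
hub_1 0.65 [251. 298.] [ 0.834 -0.222  0.02 ]
hub_1 0.64 [176. 306.] [ 0.754 -0.388  0.02 ]
hub_1 0.56 [235. 209.] [ 0.554 -0.089  0.02 ]
hub_1 0.56 [112. 283.] [ 0.604 -0.491  0.02 ]
scoop 0.88 [166. 224.] [ 0.484 -0.279  0.003]
scoop_handle 0.75 [137. 211.] [ 0.439 -0.342  0.053]
scoop_front 0.72 [195. 223.] [ 0.529 -0.21   0.007]
basket 0.83 [334. 141.] [0.448 0.387 0.   ]
basket 0.29 [258. 240.] [ 0.676 -0.09   0.   ]
tray 0.79 [315. 206.] [0.659 0.129 0.   ]
ring_gauge 0.61 [210. 176.] [ 0.369 -0.067  0.   ]
ring_gauge 0.47 [238. 173.] [0.408 0.015 0.   ]
oil_bottle 0.66 [372. 183.] [0.68  0.346 0.   ]
pen_mug 0.71 [209. 277.] [ 0.71  -0.271  0.   ]
```

View pics/top0.png

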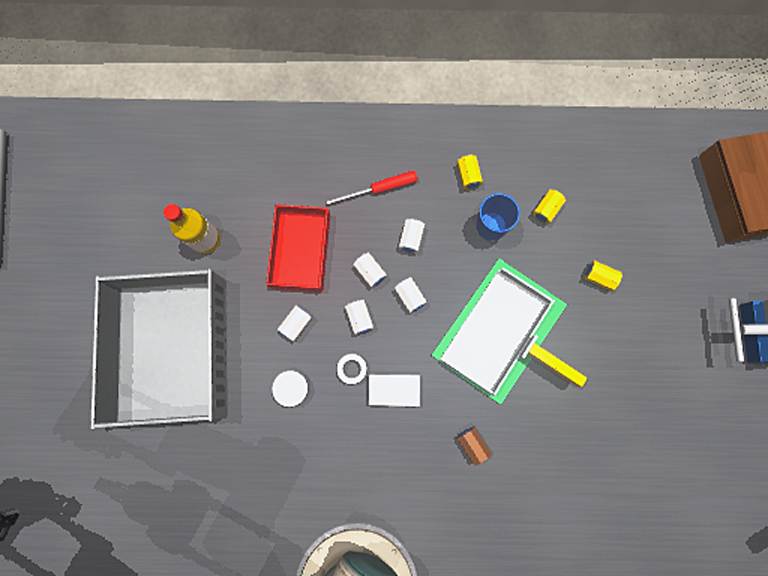

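View pics/scene0.png

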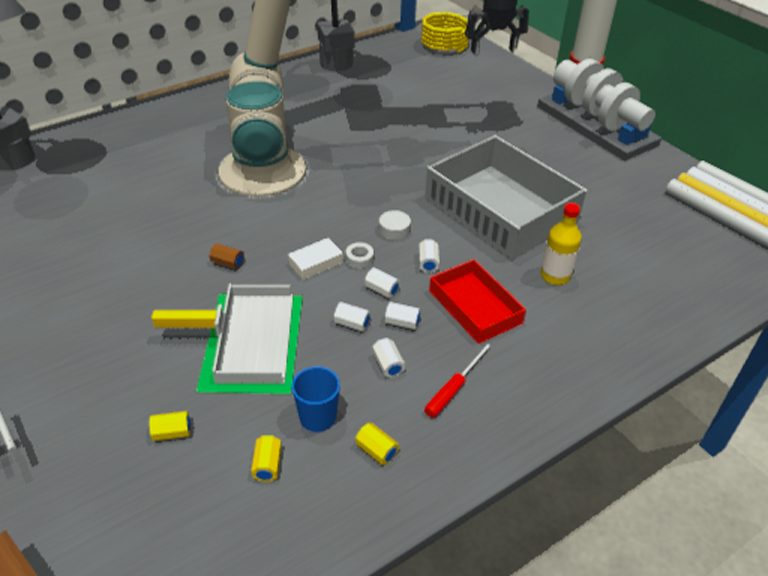

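Five white/silver hubs sit in top0.png at (411,235), (369,269), (411,294), (359,317) and (294,323). The three yellow ones at (470,172), (549,206), (604,276) and the brown one at (473,445) are look-alikes and stay put. The scoop is at about (500,330) with its handle at (557,364). The tray is at (298,247) and the basket at (155,348). I'll measure yaw by segmentation and check the hubs in one crop.

```bash
cat >> h.py <<'E'
def hubs(p):
    """white/silver hub blobs in the top picture -> [x,y,yaw deg of the long axis]"""
    f=p["frame"]; hsv=cv2.cvtColor(f,cv2.COLOR_RGB2HSV)
    m=((hsv[...,2]>165)&(hsv[...,1]<40)).astype(np.uint8)
    n,l,st,c=cv2.connectedComponentsWithStats(m); out=[]
    for i in range(1,n):
        if 120<st[i,4]<420:
            pts=np.argwhere(l==i)[:,::-1].astype(float)
            w=np.array([at(p,q,.035)[:2] for q in pts]).astype(np.float32)
            (cx,cy),(a,b),t=cv2.minAreaRect(w)
            if a<b: t+=90
            out.append((cx,cy,(t+90)%180-90,max(a,b),min(a,b),*c[i]))
    return out
def rect(p,m,z):
    w=np.array([at(p,q,z)[:2] for q in np.argwhere(m)[:,::-1].astype(float)]).astype(np.float32)
    return cv2.minAreaRect(w)
def go(x,y,z,yaw):
    """tool shift (mm) and turn (deg) from the present pose; yaw of tool x, tool kept down"""
    s=get_state(); r=rot(s["ee_rot"]); X=r.apply([1,0,0]); c=np.degrees(np.arctan2(X[1],X[0]))
    d=r.inv().apply(np.array([x,y,z])-s["position"])*1000
    t=(yaw-c+180)%360-180
    return np.round(d,1),round(-t,1),"yawnow %.1f"%c
E
python3 - <<'E'
from h import *
p=get_image("top"); save(p,"crop1.png",(150,120,420,310),2.9)
for h in hubs(p): print(np.round(h,3))
hsv=cv2.cvtColor(p["frame"],cv2.COLOR_RGB2HSV); H,S,V=cv2.split(hsv)
def big(m):
    n,l,st,c=cv2.connectedComponentsWithStats(m.astype(np.uint8)); return l==1+np.argmax(st[1:,4])
print("mat",rect(p,big((H>45)&(H<80)&(S>120)),.003))
red=((H<6)|(H>174))&(S>150); print("tray",rect(p,big(red),.04))
h=(H>20)&(H<35)&(S>150); h[:,:345]=0;h[:225]=0; print("handle",rect(p,big(h),.068))
# basket rim: outer pixel corners read off by eye from top0/1.5
for q in [(97,275),(213,270),(212,426),(92,428)]: print("rim",np.round(at(p,np.array(q)/1.5,.09),3))
E
```

```text
[ 6.82000e-01 -9.90000e-02 -1.27010e+01  6.40000e-02  4.00000e-02
  2.74260e+02  1.55584e+02]
[ 6.08000e-01 -1.30000e-02  3.94320e+01  6.30000e-02  4.10000e-02
  2.45860e+02  1.78792e+02]
[ 5.57000e-01 -9.60000e-02  3.25460e+01  6.20000e-02  4.10000e-02
  2.72996e+02  1.95727e+02]
[ 4.97000e-01 -7.47000e-01  1.77600e+00  1.23000e-01  1.00000e-02
  4.91092e+02  2.19662e+02]
[5.10000e-01 5.00000e-03 2.00790e+01 6.20000e-02 4.00000e-02 2.38905e+02
 2.10410e+02]
[ 4.94000e-01  1.33000e-01 -3.56070e+01  6.10000e-02  4.00000e-02
  1.95740e+02  2.15007e+02]
[ 4.06000e-01  1.50000e-02 -8.89780e+01  5.60000e-02  5.50000e-02
  2.33964e+02  2.45462e+02]
[ 9.20000e-02 -5.00000e-03 -8.90100e+01  1.88000e-01  5.50000e-02
  2.35427e+02  3.56643e+02]
[ 8.50000e-02  1.30000e-02 -7.05780e+01  1.41000e-01  4.10000e-02
  2.30195e+02  3.61987e+02]
mat ((0.49204403162002563, -0.2816475033760071), (0.16861043870449066, 0.24879983067512512), 55.40088653564453)
tray ((0.6496475338935852, 0.13159146904945374), (0.11505835503339767, 0.1730969250202179), 86.92304229736328)
handle ((0.419159859418869, -0.3780439496040344), (0.11703161895275116, 0.02025645039975643), 56.619449615478516)
rim [0.572 0.504 0.09 ]
rim [0.586 0.283 0.09 ]
rim [0.295 0.262 0.09 ]
rim [0.288 0.48  0.09 ]
```

View pics/crop1.png

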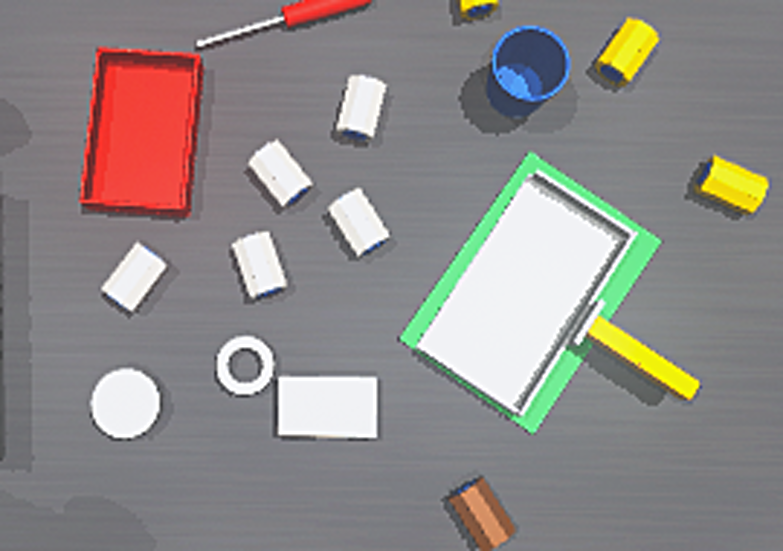

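The crop shows five silver hubs at (360,107), (279,173), (358,223), (259,264) and (135,277). They have no yellow or brown on them, so these are the ones meant. Sizes come out at 62 x 40 mm, which matches. I'll start with the nearest one, E, at (0.494, 0.133).

```bash
python3 - <<'E'
from h import *
print(go(.494,.133,.10,144.4))
E
```

```text
(array([-421.4, -285. ,  111.9]), np.float64(16.1), 'yawnow 160.5')
```

Emit:
{"name": "apply_moves", "arguments": {
  "deltas": [70,-421,-285,112,16,70,-421,-285,112,16,70,-421,-285,112,16,70,-421,-285,112,16,70,-421,-285,112,16,70,-421,-285,112,16,70,-421,-285,112,16,70,-421,-285,112,16,70,-421,-285,112,16,70,-421,-285,112,16,70,-421,-285,112,16,70,-421,-285,112,16],
  "squeeze": 60
}}

```text
clock: 2.15
position: [0.4827, 0.1475, 0.1042]
ee_rot: [0.0, 0.305, 0.952, 0.0]
contact_force: [1.2, 1.2, 0.3]
width: 0.0704
gripper_force: 0.0
```

Emit:
{"name": "apply_moves", "arguments": {
  "deltas": [70,0,0,0,0,70,0,0,0,0,70,0,0,0,0]
}}

```text
clock: 2.4
position: [0.4813, 0.1494, 0.1043]
ee_rot: [-0.001, 0.305, 0.952, 0.0]
contact_force: [0.4, 0.8, 0.5]
width: 0.07
gripper_force: 0.0
```

```bash
python3 - <<'E'
from h import *
s=get_state(); print(s["clock"],np.round(s["position"],4),np.round(s["contact_force"],2),s["width"])
p=get_image("wrist"); save(p,"w1.png",s=1.3)
for d in place_of("hub_1",p): print(round(d["score"],2),np.round(d["point"]),np.round(at(p,d["point"],.02,True),3))
print(go(.494,.133,.023,144.4)); t=get_image("top"); [print(np.round(h[:5],3)) for h in hubs(t)]
E
```

```text
2.4 [0.4813 0.1494 0.1043] [0.43 0.77 0.51] 0.07003299815989161
0.79 [135. 347.] [ 0.561 -0.094  0.02 ]
0.67 [257. 214.] [0.501 0.137 0.02 ]
(array([-20.8,  -6.6,  81.6]), np.float64(0.2), 'yawnow 144.6')
[  0.682  -0.099 -13.063   0.064   0.039]
[ 6.0800e-01 -1.3000e-02  3.9432e+01  6.3000e-02  4.1000e-02]
[0.592 0.247 9.682 0.075 0.02 ]
[ 0.557 -0.096 32.546  0.062  0.041]
[ 0.497 -0.747  1.776  0.123  0.01 ]
[5.1000e-01 5.0000e-03 2.1242e+01 6.2000e-02 4.0000e-02]
[  0.501   0.128 -34.283   0.043   0.04 ]
[ 4.0600e-01  1.5000e-02 -8.8978e+01  5.6000e-02  5.5000e-02]
[  0.326   0.282 -11.576   0.106   0.041]
[0.27  0.247 9.127 0.077 0.025]
[0.235 0.462 8.489 0.075 0.025]
[ 1.0100e-01  1.7000e-02 -7.4809e+01  1.5000e-01  3.3000e-02]
[ 9.1000e-02  1.8000e-02 -6.3797e+01  9.9000e-02  3.0000e-02]
```

View pics/w1.png

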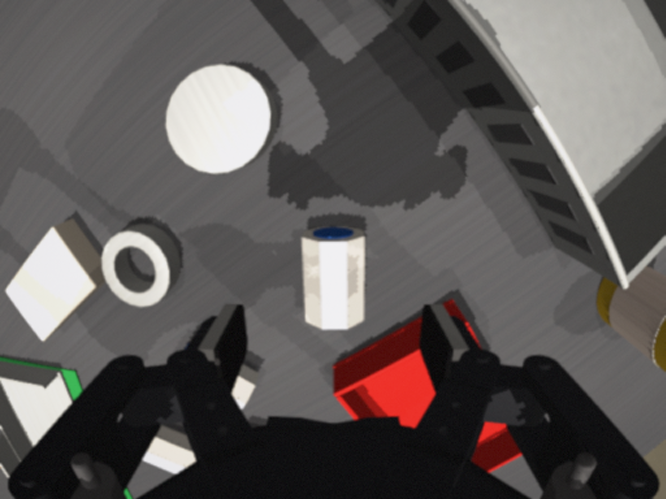

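Wrist view: hub E sits centred between the fingers at about (333,278), its axis along tool x. I'll descend, grip and lift.

Emit:
{"name": "apply_moves", "arguments": {
  "deltas": [70,-22,-2,30,0,70,-22,-2,60,0,70,-22,-2,81,0,70,-22,-2,81,0,70,-22,-2,81,0,40,-22,-2,81,0,30,-22,-2,81,0,30,-22,-2,81,0,30,-22,-2,81,0,30,-22,-2,81,0,30,-22,-2,81,0,30,-22,-2,81,0]
}}

```text
clock: 3.55
position: [0.4985, 0.1349, 0.0236]
ee_rot: [0.0, 0.305, 0.952, 0.0]
contact_force: [-0.3, -0.3, -0.1]
width: 0.03
gripper_force: 0.0
```

Emit:
{"name": "apply_moves", "arguments": {
  "deltas": [30,0,0,0,0,30,0,0,-15,0,30,0,0,-40,0,30,0,0,-60,0,30,0,0,-60,0,30,0,0,-60,0,30,0,0,-60,0,30,0,0,-60,0,30,0,0,-60,0,30,0,0,-60,0]
}}

```text
clock: 4.38
position: [0.4978, 0.1348, 0.0824]
ee_rot: [-0.001, 0.305, 0.952, -0.0]
contact_force: [1.2, 0.6, -0.6]
width: 0.0298
gripper_force: 0.0
```

```bash
cat >> h.py <<'E'
SO=np.array([.490,-.276]); SY=np.radians(56)   # scoop on the mat
def sc(x,y): return SO+x*np.array([np.cos(SY),np.sin(SY)])+y*np.array([-np.sin(SY),np.cos(SY)])
E
python3 - <<'E'
from h import *
s=get_state(); print(s["clock"],np.round(s["position"],4),np.round(s["contact_force"],2),s["width"])
print(sc(-.02,.065),go(*sc(-.02,.065),.15,146), "tray",go(.69,.132,.12,87+0))
E
```

```text
4.3833 [0.4978 0.1348 0.0824] [ 1.16  0.61 -0.61] 0.029849807862901753
[ 0.4249287  -0.25623321] (array([-167.5, -360.8,  -67.4]), np.float64(-1.5), 'yawnow 144.5') tray (array([-158.1,  109.2,  -37.9]), np.float64(57.5), 'yawnow 144.5')
```

The fingers closed to 30 mm with no grip force, so the grasp missed. I'll look.

```bash
python3 - <<'E'
from h import *
p=get_image("wrist"); save(p,"w2.png",s=1.3); t=get_image("top")
for d in place_of("hub_1",p): print(round(d["score"],2),np.round(d["point"]),np.round(at(p,d["point"],.02,True),3))
[print(np.round(h[:5],3)) for h in hubs(t)]
save(t,"t2.png",(150,130,310,270),4)
E
```

```text
0.77 [158. 284.] [0.515 0.009 0.02 ]
0.76 [261. 196.] [0.5   0.138 0.02 ]
0.76 [124. 349.] [ 0.562 -0.101  0.02 ]
[  0.682  -0.099 -13.063   0.064   0.039]
[0.612 0.206 3.63  0.068 0.018]
[ 6.0800e-01 -1.3000e-02  3.9432e+01  6.3000e-02  4.1000e-02]
[0.588 0.383 8.057 0.072 0.02 ]
[0.437 0.458 4.054 0.298 0.14 ]
[ 0.557 -0.096 32.546  0.062  0.041]
[ 0.497 -0.747  1.776  0.123  0.01 ]
[5.1000e-01 5.0000e-03 2.1242e+01 6.2000e-02 4.0000e-02]
[ 4.0600e-01  1.5000e-02 -8.8978e+01  5.6000e-02  5.5000e-02]
[0.315 0.217 7.874 0.077 0.024]
[0.287 0.428 8.257 0.073 0.025]
```

View pics/w2.png

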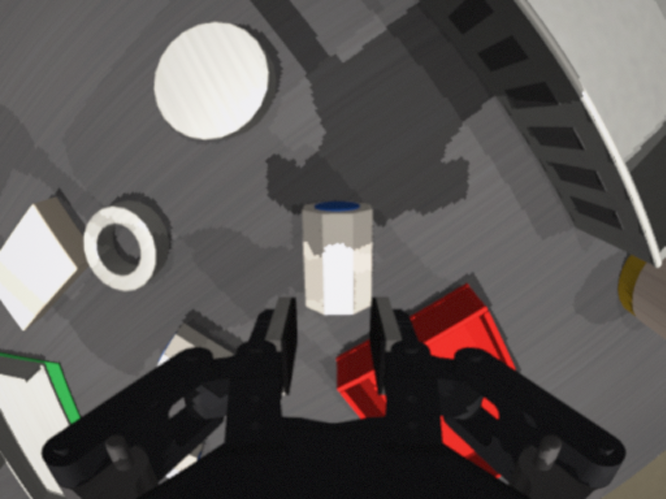

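```bash
python3 - <<'E'
from h import *
p=get_image("wrist"); s=get_state(); r=rot(s["ee_rot"])
print(r.inv().apply(np.array(p["position"])-s["position"]), r.inv().apply(rot(p["orientation"]).as_matrix().T), np.round(p["K"],1).tolist(), p["frame"].shape)
for z in(.08,.05,.02):
    v=rot(p["orientation"]).inv().apply(np.array([.498,.135,z])-p["position"]); a=np.arctan2(np.hypot(v[0],v[1]),v[2]); K=p["K"]; u=v[:2]/np.hypot(v[0],v[1])*a
    print(z,[K[0][0]*u[0]+K[0][2],K[1][1]*u[1]+K[1][2]])
t=get_image("scene"); print([(round(d["score"],2),np.round(d["point"]),np.round(at(t,d["point"],.02),3)) for d in place_of("hub_1",t)])
E
```

```text
[ 0.07249391  0.00016279 -0.16178072] [[-1.83173713e-04  9.99999475e-01  1.00808718e-03]
 [-9.58176064e-01  1.12981121e-04 -2.86179347e-01]
 [-2.86179310e-01 -1.01834553e-03  9.58175540e-01]] [[297.3, 0.0, 256.1], [0.0, 297.3, 189.7], [0.0, 0.0, 1.0]] (384, 512, 3)
0.08 [np.float64(256.02669905881936), np.float64(226.17945726439368)]
0.05 [np.float64(256.0954019257059), np.float64(208.95609526910405)]
0.02 [np.float64(256.1476275053457), np.float64(195.8350006365364)]
[(0.85, array([256., 191.]), array([0.525, 0.004, 0.02 ])), (0.77, array([270., 212.]), array([ 0.621, -0.013,  0.02 ])), (0.7, array([260., 238.]), array([ 0.685, -0.091,  0.02 ])), (0.69, array([248., 300.]), array([ 0.835, -0.231,  0.02 ])), (0.67, array([234., 210.]), array([ 0.558, -0.093,  0.02 ])), (0.64, array([178., 307.]), array([ 0.759, -0.384,  0.02 ])), (0.63, array([286., 176.]), array([0.519, 0.122, 0.02 ])), (0.63, array([112., 285.]), array([ 0.609, -0.494,  0.02 ])), (0.59, array([147., 170.]), array([ 0.258, -0.232,  0.02 ]))]
```

View pics/t2.png

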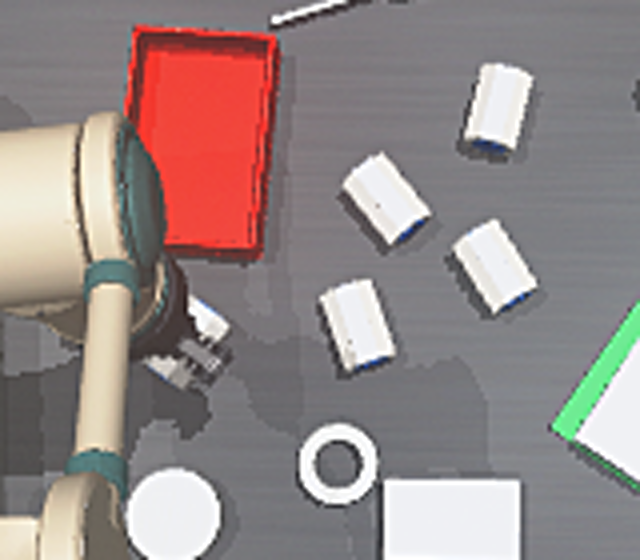

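```bash
python3 - <<'E'
from h import *
p=get_image("wrist"); s=get_state(); r=rot(s["ee_rot"]); K=p["K"]
for x in(-.011,.011):
  for y in(.015,.018):
    for t in(-.03,-.01,0,.017):
      w=r.apply([x,y,t])+s["position"]
      v=rot(p["orientation"]).inv().apply(w-p["position"]); a=np.arctan2(np.hypot(v[0],v[1]),v[2]); u=v[:2]/np.hypot(v[0],v[1])*a
      print(x,y,t,np.round([1.3*(K[0][0]*u[0]+K[0][2]),1.3*(K[1][1]*u[1]+K[1][2])]))
print(s["qpos"],s["position"],s["ee_rot"])
E
```

```text
-0.011 0.015 -0.03 [370. 352.]
-0.011 0.015 -0.01 [367. 328.]
-0.011 0.015 0 [365. 318.]
-0.011 0.015 0.017 [362. 303.]
-0.011 0.018 -0.03 [378. 352.]
-0.011 0.018 -0.01 [373. 328.]
-0.011 0.018 0 [371. 318.]
-0.011 0.018 0.017 [368. 303.]
0.011 0.015 -0.03 [373. 303.]
0.011 0.015 -0.01 [368. 283.]
0.011 0.015 0 [366. 275.]
0.011 0.015 0.017 [364. 262.]
0.011 0.018 -0.03 [381. 303.]
0.011 0.018 -0.01 [375. 283.]
0.011 0.018 0 [373. 275.]
0.011 0.018 0.017 [370. 262.]
[ 1.29490071e-01  2.97176973e-01  1.82403619e+00  1.08348790e-04
  1.02044518e+00 -8.22293744e-01] [0.49842944 0.13492652 0.08326579] [-4.93554463e-05  3.04615377e-01  9.52475443e-01  2.78359619e-05]
```

Emit:
{"name": "apply_moves", "arguments": {
  "deltas": [70,0,0,0,0,70,0,0,0,0,70,0,0,0,0,70,0,0,0,0,70,0,0,20,0,70,0,0,40,0,70,0,0,58,0,70,0,0,58,0,70,0,0,58,0,70,0,0,58,0]
}}

```text
clock: 5.57
position: [0.4992, 0.135, 0.0261]
ee_rot: [0.001, 0.305, 0.952, 0.0]
contact_force: [-0.1, -0.1, 0.0]
width: 0.0705
gripper_force: 0.0
```

```bash
python3 - <<'E'
from h import *
s=get_state(); print(s["clock"],s["position"],s["contact_force"]); p=get_image("wrist"); save(p,"w3.png",s=1.3); t=get_image("scene"); save(t,"s3.png",(230,130,350,220),4)
E
```

```text
5.5667 [0.49919526 0.13503441 0.02607583] [-0.10596191 -0.13764662  0.0386653 ]
```

View pics/w3.png

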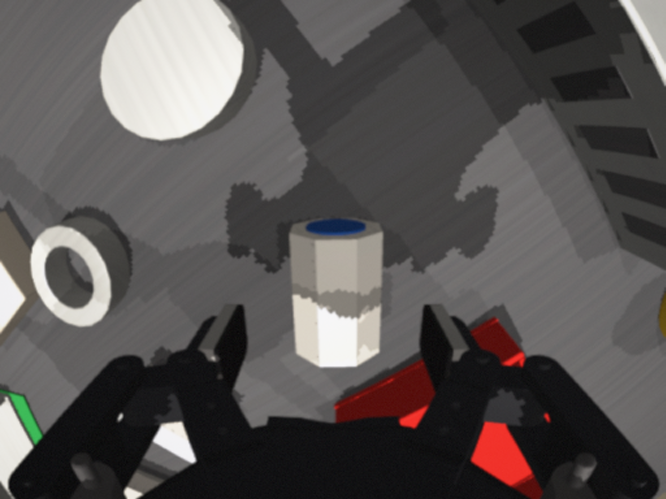

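View pics/s3.png

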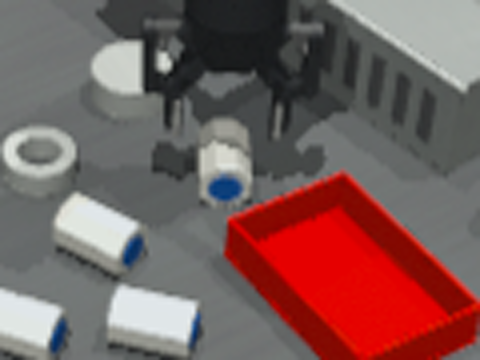

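Both views show the fingertips about 40 mm above the hub's middle, though the state says TCP z = 0.026. The reported height or the tool length is off, so I'll find the bench by touch.

Emit:
{"name": "apply_moves", "arguments": {
  "deltas": [60,0,0,10,0,60,0,0,20,0,60,0,0,28,0,60,0,0,30,0,60,0,0,32,0,60,0,0,34,0,60,0,0,36,0,60,0,0,36,0]
}}

```text
clock: 6.33
position: [0.4984, 0.1349, -0.0109]
ee_rot: [-0.0, 0.305, 0.952, -0.0]
contact_force: [-0.3, -0.3, -0.2]
width: 0.0601
gripper_force: 0.0
```

Emit:
{"name": "apply_moves", "arguments": {
  "deltas": [60,0,0,1,0,60,0,0,2,0,60,0,0,3,0,60,0,0,3,0]
}}

```text
clock: 6.67
position: [0.4984, 0.1349, -0.0137]
ee_rot: [-0.0, 0.305, 0.952, 0.0]
contact_force: [-0.4, -0.1, -0.1]
width: 0.0598
gripper_force: 0.0
```

```bash
python3 - <<'E'
from h import *
s=get_state(); print(s["clock"],s["position"],s["contact_force"]); p=get_image("wrist"); save(p,"w4.png",s=1.)
print(place_of("hub_1",p)[:2]); t=get_image("scene"); save(t,"s4.png",(230,130,350,220),4)
E
```

```text
6.6667 [ 0.49836899  0.13493519 -0.01373862] [-0.41063757 -0.07072768 -0.09271827]
[{'point': [119.6, 356.8], 'score': 0.8}, {'point': [260.8, 258.1], 'score': 0.57}]
```

View pics/s4.png

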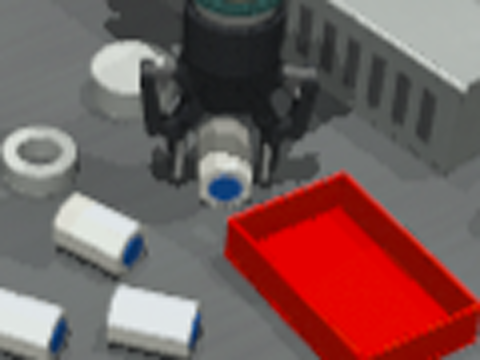

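The fingertips are now beside the hub and almost at the bench (scene crop, tips near (178,180) and (268,178)). I'll close here.

Emit:
{"name": "apply_moves", "arguments": {
  "deltas": [30,0,0,0,0,30,0,0,0,0,30,0,0,0,0,30,0,0,0,0,30,0,0,0,0,30,0,0,0,0]
}}

```text
clock: 7.32
position: [0.4989, 0.135, -0.0133]
ee_rot: [0.0, 0.305, 0.952, 0.0]
contact_force: [0.6, -0.0, 5.5]
width: 0.0389
gripper_force: 61.3
```

Emit:
{"name": "apply_moves", "arguments": {
  "deltas": [30,0,0,-10,0,30,0,0,-30,0,30,0,0,-60,0,30,0,0,-90,0,30,0,0,-90,0,30,0,0,-90,0,30,0,0,-90,0,30,0,0,-90,0,30,0,0,-90,0,30,0,0,-90,0]
}}

```text
clock: 8.15
position: [0.4974, 0.1348, 0.075]
ee_rot: [-0.001, 0.305, 0.952, -0.001]
contact_force: [0.5, -0.1, -1.9]
width: 0.0386
gripper_force: 60.8
```

```bash
python3 - <<'E'
from h import *
s=get_state(); print(s["clock"],np.round(s["position"],4),np.round(s["contact_force"],2),s["width"])
p=get_image("scene"); save(p,"s5.png",(230,100,350,220),3)
w=get_image("wrist"); save(w,"w5.png")
E
```

```text
8.15 [0.4974 0.1348 0.075 ] [ 0.45 -0.1  -1.93] 0.0386341090346509
```

View pics/w5.png

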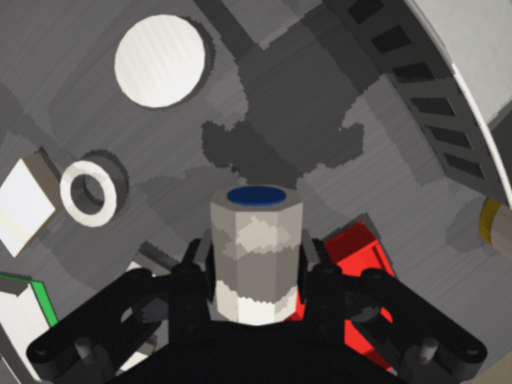

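w5 shows the hub firmly held between the pads, near (256,255). The load is about 1.9 N, so hub E is solid and goes on the scoop. The true grasp height is about 34 mm above the reported TCP height, and I'll account for that. Next I'll measure the scoop again and plan the carry.

```bash
python3 - <<'E'
from h import *
p=get_image("top"); f=p["frame"]; hsv=cv2.cvtColor(f,cv2.COLOR_RGB2HSV)
m=((hsv[...,2]>165)&(hsv[...,1]<40)).astype(np.uint8); n,l,st,c=cv2.connectedComponentsWithStats(m)
i=l[221,330]; print("pan floor",rect(p,l==i,.007) if i else None)
for q in("scoop","scoop_handle","scoop_front"): print(q,[np.round(at(p,d["point"],z),3) for d in place_of(q,p)[:1] for z in [dict(scoop=.003,scoop_handle=.053,scoop_front=.007)[q]]])
print(sc(-.01,.067),go(*sc(-.01,.067),.07,146))
[print(np.round(h[:5],3)) for h in hubs(p)]
E
```

```text
pan floor ((0.48804208636283875, -0.2745072543621063), (0.1298740953207016, 0.22332695126533508), 57.108280181884766)
scoop [array([ 0.492, -0.264,  0.003])]
scoop_handle [array([ 0.438, -0.35 ,  0.053])]
scoop_front [array([ 0.522, -0.224,  0.007])]
[ 0.42886255 -0.24682445] (array([-164.9, -351.2,    6.2]), np.float64(-1.5), 'yawnow 144.5')
[  0.682  -0.099 -13.063   0.064   0.039]
[0.612 0.203 3.602 0.069 0.018]
[ 6.0800e-01 -1.3000e-02  3.9432e+01  6.3000e-02  4.1000e-02]
[0.585 0.377 7.857 0.072 0.02 ]
[0.438 0.455 4.054 0.298 0.146]
[ 0.557 -0.096 32.546  0.062  0.041]
[ 0.497 -0.747  1.776  0.123  0.01 ]
[5.1000e-01 5.0000e-03 2.1242e+01 6.2000e-02 4.0000e-02]
[ 4.0600e-01  1.5000e-02 -8.8978e+01  5.6000e-02  5.5000e-02]
[0.32  0.214 3.919 0.08  0.023]
```

Emit:
{"name": "apply_moves", "arguments": {
  "deltas": [30,-165,-352,0,-2,30,-165,-352,0,-2,30,-165,-352,0,-2,30,-165,-352,0,-2,30,-165,-352,0,-2,30,-165,-352,0,-2,30,-165,-352,0,-2,30,-165,-352,0,-2,30,-165,-352,0,-2,30,-165,-352,0,-2,30,-165,-352,0,-2,30,-165,-352,0,-2]
}}

```text
clock: 9.45
position: [0.4282, -0.2481, 0.0762]
ee_rot: [-0.0, 0.289, 0.957, 0.0]
contact_force: [0.1, 0.7, -1.7]
width: 0.0388
gripper_force: 61.2
```

```bash
sed -i 's/^SO=.*/SO=np.array([.488,-.275]); SY=np.radians(56.6)/' h.py; python3 - <<'E'
from h import *
s=get_state(); print(s["position"],s["contact_force"],s["width"]); print(go(*sc(-.01,.067),-.003,146.6))
p=get_image("wrist"); save(p,"w6.png",s=1.2)
for q,z in(("scoop",.003),("scoop_front",.007),("scoop_handle",.053)): print(q,[np.round(at(p,d["point"],z,True),3) for d in place_of(q,p)[:1]])
E
```

```text
[ 0.42820505 -0.24805446  0.07617716] [ 0.11561017  0.66723197 -1.69471646] 0.03881059900189762
(array([ 2.2,  0.4, 79.2]), np.float64(-0.2), 'yawnow 146.4')
scoop [array([ 0.707, -0.087,  0.003])]
scoop_front [array([ 0.524, -0.217,  0.007])]
scoop_handle [array([ 0.497, -0.216,  0.053])]
```

View pics/w6.png

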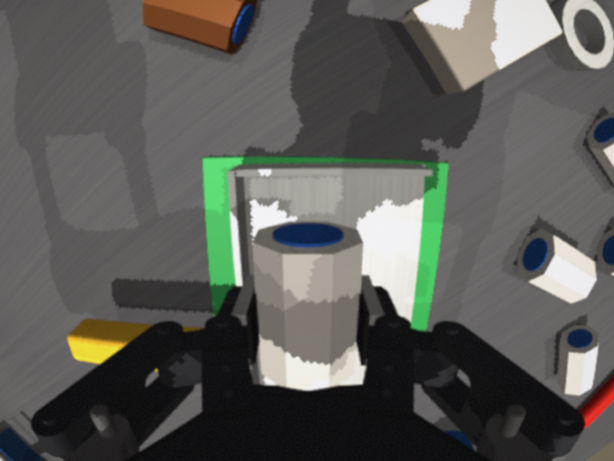

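w6: the hub (307,310) is over the pan, slightly nearer the back wall (column 240) than the front (column 425). I'll shift 5 mm towards the front and lower.

Emit:
{"name": "apply_moves", "arguments": {
  "deltas": [30,-1,5,25,0,30,-1,5,50,0,30,-1,5,65,0,30,-1,5,73,0,30,-1,5,77,0,30,-1,5,79,0,30,-1,5,81,0,30,-1,5,81,0,30,-1,5,81,0]
}}

```text
clock: 10.4
position: [0.4327, -0.2442, -0.004]
ee_rot: [0.001, 0.288, 0.958, -0.0]
contact_force: [-0.4, -0.1, -1.8]
width: 0.0384
gripper_force: 61.2
```

Emit:
{"name": "apply_moves", "arguments": {
  "deltas": [50,0,0,0,0,50,0,0,0,0,50,0,0,0,0,50,0,0,0,0,50,0,0,-40,0,50,0,0,-80,0,50,0,0,-100,0,50,0,0,-100,0]
}}

```text
clock: 11.07
position: [0.4354, -0.2463, 0.1003]
ee_rot: [0.005, 0.288, 0.958, -0.002]
contact_force: [0.0, -0.9, 0.6]
width: 0.0504
gripper_force: 0.0
```

```bash
python3 - <<'E'
from h import *
s=get_state(); print(s["clock"],s["position"],s["contact_force"],s["width"]); p=get_image("top")
[print(np.round(h[:5],3)) for h in hubs(p) if h[3]>.045]
x,y,t=.510,.005,21; print(go(x,y,.06,t),go(x,y,.06,t+180))
E
```

```text
11.0667 [ 0.43537604 -0.24632593  0.10028113] [ 0.03901855 -0.91896902  0.58463263] 0.050435788639447754
[  0.682  -0.099 -12.701   0.064   0.04 ]
[ 6.0800e-01 -1.3000e-02  3.9432e+01  6.3000e-02  4.1000e-02]
[ 0.557 -0.096 32.546  0.062  0.041]
[ 5.3800e-01 -3.3700e-01 -3.7787e+01  8.4000e-02  2.1000e-02]
[ 0.497 -0.748  1.792  0.123  0.01 ]
[5.1000e-01 5.0000e-03 2.0079e+01 6.2000e-02 4.0000e-02]
[ 4.2200e-01 -2.5300e-01 -3.3155e+01  1.2500e-01  1.2000e-02]
[ 4.2800e-01 -4.8300e-01 -3.6748e+01  7.7000e-02  2.4000e-02]
[ 4.0600e-01  1.5000e-02 -8.8978e+01  5.6000e-02  5.5000e-02]
[ 2.8500e-01 -1.7100e-01 -3.6657e+01  8.9000e-02  2.5000e-02]
[ 1.5200e-01 -3.4400e-01 -3.6583e+01  7.5000e-02  2.5000e-02]
[ 2.6000e-02  4.0500e-01 -4.3565e+01  4.7000e-02  4.3000e-02]
(array([ 74.7, 250.7,  37.3]), np.float64(125.5), 'yawnow 146.5') (array([ 74.7, 250.7,  37.3]), np.float64(-54.5), 'yawnow 146.5')
```

Emit:
{"name": "apply_moves", "arguments": {
  "deltas": [65,75,251,37,-54,65,75,251,37,-54,65,75,251,37,-54,65,75,251,37,-54,65,75,251,37,-54,65,75,251,37,-54,65,75,251,37,-54,65,75,251,37,-54,65,75,251,37,-54,65,75,251,37,-54,65,75,251,37,-54]
}}

```text
clock: 12.03
position: [0.5072, 0.0065, 0.0576]
ee_rot: [-0.001, -0.177, 0.984, 0.0]
contact_force: [-0.3, -0.1, 0.2]
width: 0.0653
gripper_force: 0.0
```

```bash
cat >> h.py <<'E'
def near(x0,y0,yaw,z=-.011):
    s=get_state(); p=get_image("wrist")
    c=[at(p,d["point"],.02,True)[:2] for d in place_of("hub_1",p) if d["score"]>.4]
    c=[q for q in c if np.hypot(q[0]-x0,q[1]-y0)<.04]; print(s["clock"],np.round(s["position"],3),"wrist hub",np.round(c,3))
    x,y=np.mean([c[0],[x0,y0]],0) if c else (x0,y0); print(go(x,y,z,yaw))
E
python3 - <<'E'
from h import *
near(.510,.005,201)
E
```

```text
12.0333 [0.507 0.006 0.058] wrist hub [[0.515 0.007]]
(array([-4.3, -2. , 69. ]), np.float64(-0.6), 'yawnow -159.6')
```

Emit:
{"name": "apply_moves", "arguments": {
  "deltas": [65,-4,-2,25,0,65,-4,-2,50,0,65,-4,-2,62,0,65,-4,-2,68,0,65,-4,-2,68,0,30,-4,-2,68,0,30,-4,-2,68,0,30,-4,-2,68,0,30,-4,-2,68,0,30,-4,-2,68,0,30,-4,-2,68,0,30,-4,-2,68,0]
}}

```text
clock: 13.13
position: [0.5137, 0.0062, -0.0084]
ee_rot: [0.001, -0.178, 0.984, -0.001]
contact_force: [-0.7, -1.0, 5.7]
width: 0.0387
gripper_force: 61.6
```

Emit:
{"name": "apply_moves", "arguments": {
  "deltas": [30,0,0,-10,0,30,0,0,-35,0,30,0,0,-65,0,30,0,0,-90,0,30,0,0,-90,0,30,0,0,-90,0,30,0,0,-90,0,30,0,0,-90,0,30,0,0,-90,0]
}}

```text
clock: 13.88
position: [0.5112, 0.0065, 0.0791]
ee_rot: [-0.001, -0.178, 0.984, 0.0]
contact_force: [-0.1, 0.0, -0.1]
width: 0.0388
gripper_force: 60.8
```

```bash
python3 - <<'E'
from h import *
s=get_state(); print(s["clock"],np.round(s["position"],4),np.round(s["contact_force"],2),s["width"])
print("scoop",go(*sc(-.006,0),.08,146.6),go(*sc(-.006,0),-.003,146.6)); print("tray",go(.69,.132,.09,87),go(.69,.132,.09,267))
[print(np.round(h[:5],3)) for h in hubs(get_image("top")) if h[3]>.045]
E
```

```text
13.8833 [0.5112 0.0065 0.0791] [-0.07  0.02 -0.13] 0.03877036010921603
scoop (array([ 125.4, -259. ,   -1. ]), np.float64(53.9), 'yawnow -159.5') (array([ 125.1, -259.2,   82. ]), np.float64(53.9), 'yawnow -159.5')
tray (array([-211.4,   54.8,  -11.4]), np.float64(113.5), 'yawnow -159.5') (array([-211.4,   54.8,  -11.4]), np.float64(-66.5), 'yawnow -159.5')
[  0.682  -0.099 -13.063   0.064   0.039]
[  0.648   0.143 -12.767   0.092   0.025]
[ 0.613 -0.03  -4.773  0.068  0.023]
[ 0.557 -0.096 32.546  0.062  0.041]
[ 0.497 -0.747  1.776  0.123  0.01 ]
[ 0.346  0.231 -7.324  0.078  0.024]
[ 0.324  0.021 -7.709  0.077  0.024]
```

Hub D reads about -0.1 N against -1.9 N for E, with the same grip width, so D is hollow and goes to the tray.

```bash
python3 - <<'E'
from h import *
s=get_state(); print(np.round(s["contact_force"],2)); print(go(.69,.132,.08,177))
E
```

```text
[-0.31 -0.4  -1.19]
(array([-211.2,   54.9,   -1.3]), np.float64(23.5), 'yawnow -159.5')
```

Emit:
{"name": "apply_moves", "arguments": {
  "deltas": [30,-211,55,0,23,30,-211,55,0,23,30,-211,55,0,23,30,-211,55,0,23,30,-211,55,0,23,30,-211,55,0,23,30,-211,55,0,23,30,-211,55,0,23,30,-211,55,0,23,30,-211,55,0,23]
}}

```text
clock: 14.77
position: [0.6891, 0.1308, 0.0801]
ee_rot: [-0.001, 0.022, 1.0, -0.0]
contact_force: [-0.5, -1.2, -1.0]
width: 0.0385
gripper_force: 60.8
```

```bash
cat >> h.py <<'E'
def weigh(n=8):
    a=[]
    for i in range(n): get_image("top"); a.append(get_state()["contact_force"][2])
    print("Fz mean %.2f"%np.mean(a),np.round(a,2))
E
python3 - <<'E'
from h import *
weigh(); s=get_state(); print(s["clock"],np.round(s["position"],4),s["width"]); print(go(.69,.132,-.002,177))
E
```

```text
Fz mean -0.52 [-0.62  0.02 -0.58 -0.17  0.11 -0.97 -1.83 -0.08]
15.1667 [0.6907 0.1317 0.0807] 0.038726144000710165
(array([ 0.7,  0.3, 82.7]), np.float64(0.5), 'yawnow 177.5')
```

Emit:
{"name": "apply_moves", "arguments": {
  "deltas": [30,0,0,30,0,30,0,0,60,0,30,0,0,75,0,30,0,0,82,0,30,0,0,82,0,50,0,0,82,0,50,0,0,82,0,50,0,0,82,0,50,0,0,82,0]
}}

```text
clock: 15.92
position: [0.6915, 0.132, -0.0007]
ee_rot: [0.001, 0.022, 1.0, 0.0]
contact_force: [-0.1, 0.1, -0.8]
width: 0.0503
gripper_force: 0.0
```

Emit:
{"name": "apply_moves", "arguments": {
  "deltas": [50,0,0,-40,0,50,0,0,-80,0,50,0,0,-90,0,50,0,0,-90,0]
}}

```text
clock: 16.25
position: [0.6943, 0.1323, 0.094]
ee_rot: [0.005, 0.022, 1.0, 0.001]
contact_force: [0.2, 0.2, 0.2]
width: 0.0502
gripper_force: 0.0
```

```bash
python3 - <<'E'
from h import *
s=get_state(); print(s["clock"],np.round(s["position"],4),s["width"])
[print(np.round(h[:5],3)) for h in hubs(get_image("top")) if h[3]>.045]
print(go(.608,-.013,.06,39.4),go(.608,-.013,.06,219.4))
print(go(.682,-.099,.06,-13),go(.682,-.099,.06,167))
E
```

```text
16.25 [0.6943 0.1323 0.094 ] 0.05020083243686442
[  0.683  -0.099 -13.062   0.062   0.039]
[ 6.0800e-01 -1.3000e-02  3.8931e+01  6.3000e-02  4.0000e-02]
[  0.492   0.513 -24.757   0.271   0.12 ]
[ 0.557 -0.097 33.898  0.061  0.041]
[ 0.497 -0.748  1.742  0.123  0.01 ]
[0.406 0.017 1.551 0.056 0.053]
[0.191 0.647 2.811 0.071 0.056]
[ 8.1000e-02 -3.4000e-02  7.4291e+01  1.0800e-01  3.8000e-02]
(array([  78.2, -148.6,   30.5]), np.float64(138.1), 'yawnow 177.5') (array([  78.2, -148.6,   30.5]), np.float64(-41.9), 'yawnow 177.5')
(array([   0.6, -231.3,   30.9]), np.float64(-169.5), 'yawnow 177.5') (array([   0.6, -231.3,   30.9]), np.float64(10.5), 'yawnow 177.5')
```

Emit:
{"name": "apply_moves", "arguments": {
  "deltas": [65,78,-149,20,-42,65,78,-149,20,-42,65,78,-149,30,-42,65,78,-149,30,-42,65,78,-149,30,-42,65,78,-149,30,-42,65,78,-149,30,-42,65,78,-149,30,-42,65,78,-149,30,-42]
}}

```text
clock: 17.05
position: [0.6061, -0.0132, 0.0575]
ee_rot: [-0.001, -0.337, 0.941, 0.0]
contact_force: [0.6, 0.3, 0.0]
width: 0.0649
gripper_force: 0.0
```

```bash
python3 - <<'E'
from h import *
near(.608,-.013,219.4,-.008)
E
```

```text
17.05 [ 0.606 -0.013  0.057] wrist hub [[ 0.613 -0.009]]
(array([-4.4, -1. , 65.9]), np.float64(0.1), 'yawnow -140.5')
```

Emit:
{"name": "apply_moves", "arguments": {
  "deltas": [65,-5,-1,25,0,65,-5,-1,50,0,65,-5,-1,60,0,65,-5,-1,66,0,65,-5,-1,66,0,30,-5,-1,66,0,30,-5,-1,66,0,30,-5,-1,66,0,30,-5,-1,66,0,30,-5,-1,66,0,30,-5,-1,66,0,30,-5,-1,66,0]
}}

```text
clock: 18.15
position: [0.6122, -0.0114, -0.0061]
ee_rot: [0.001, -0.338, 0.941, -0.001]
contact_force: [-0.3, 0.1, 6.1]
width: 0.0386
gripper_force: 62.5
```

Emit:
{"name": "apply_moves", "arguments": {
  "deltas": [30,0,0,-10,0,30,0,0,-35,0,30,0,0,-65,0,30,0,0,-90,0,30,0,0,-90,0,30,0,0,-90,0,30,0,0,-90,0,30,0,0,-90,0,30,0,0,-90,0]
}}

```text
clock: 18.9
position: [0.6094, -0.011, 0.0804]
ee_rot: [-0.002, -0.338, 0.941, 0.001]
contact_force: [-0.4, 1.0, -1.7]
width: 0.0384
gripper_force: 61.6
```

```bash
python3 - <<'E'
from h import *
weigh(); s=get_state(); print(s["clock"],np.round(s["position"],4),s["width"])
print("scoop",go(*sc(-.006,0),.085,146.6)); print("tray",go(.61,.135,.085,177))
[print(np.round(h[:5],3)) for h in hubs(get_image("top")) if h[3]>.045]
E
```

```text
Fz mean -2.24 [-2.33 -2.01 -2.03 -1.83 -2.39 -2.48 -2.26 -2.58]
19.3 [ 0.6109 -0.0112  0.0822] 0.038775998521366616
scoop (array([ 268.5, -127. ,   -2.8]), np.float64(72.9), 'yawnow -140.5')
tray (array([-92.3, 113.3,  -2.8]), np.float64(42.5), 'yawnow -140.5')
[  0.682  -0.099 -13.063   0.064   0.039]
[ 0.557 -0.096 32.213  0.06   0.041]
[ 0.497 -0.748  1.742  0.123  0.01 ]
[ 0.512 -0.012 -8.005  0.052  0.023]
[ 7.5000e-02 -5.4000e-02  6.1083e+01  8.2000e-02  3.3000e-02]
```

Emit:
{"name": "apply_moves", "arguments": {
  "deltas": [30,268,-127,0,73,30,268,-127,0,73,30,268,-127,0,73,30,268,-127,0,73,30,268,-127,0,73,30,268,-127,0,73,30,268,-127,0,73,30,268,-127,0,73,30,268,-127,0,73,30,268,-127,0,73,30,268,-127,0,73,30,268,-127,0,73]
}}

```text
clock: 20.35
position: [0.485, -0.2799, 0.0824]
ee_rot: [0.0, 0.287, 0.958, 0.0]
contact_force: [-0.2, 0.2, -2.8]
width: 0.0388
gripper_force: 61.6
```

```bash
python3 - <<'E'
from h import *
s=get_state(); print(s["clock"],np.round(s["position"],4),s["width"]); print(go(*sc(-.004,0),0,146.6))
p=get_image("wrist"); save(p,"w7.png",s=1.2)
E
```

```text
20.35 [ 0.485  -0.2799  0.0824] 0.03875117553428256
(array([ 0.2,  1.7, 82.4]), np.float64(0.0), 'yawnow 146.6')
```

View pics/w7.png

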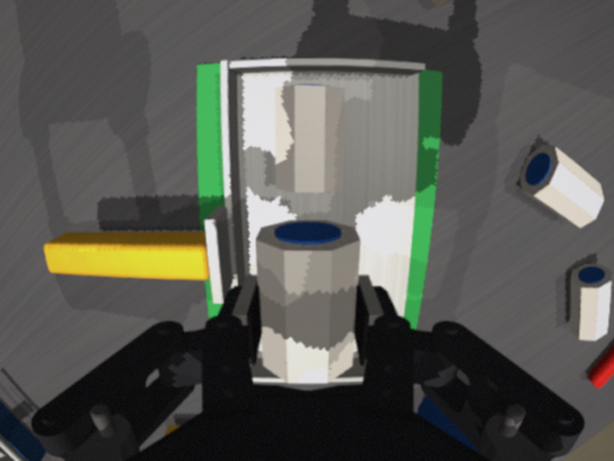

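w7: hub 1 lies on the pan near its +y wall at (312,140). The held hub is over the middle, level with the handle (row 257). Lowering it now.

Emit:
{"name": "apply_moves", "arguments": {
  "deltas": [30,-1,3,25,0,30,-1,3,50,0,30,-1,3,65,0,30,-1,3,73,0,30,-1,3,77,0,30,-1,3,80,0,30,-1,3,80,0,30,-1,3,80,0]
}}

```text
clock: 21.07
position: [0.4883, -0.2782, 0.0031]
ee_rot: [0.001, 0.288, 0.958, -0.0]
contact_force: [-0.8, -0.2, -2.2]
width: 0.0383
gripper_force: 61.6
```

Emit:
{"name": "apply_moves", "arguments": {
  "deltas": [50,0,0,0,0,50,0,0,0,0,50,0,0,0,0,50,0,0,0,0,50,0,0,-40,0,50,0,0,-80,0,50,0,0,-90,0,50,0,0,-90,0]
}}

```text
clock: 21.73
position: [0.4902, -0.2797, 0.0965]
ee_rot: [0.004, 0.288, 0.958, -0.002]
contact_force: [0.5, 0.4, -0.4]
width: 0.0502
gripper_force: 0.0
```

```bash
python3 - <<'E'
from h import *
s=get_state(); print(s["clock"],np.round(s["position"],4),s["width"])
[print(np.round(h[:5],3)) for h in hubs(get_image("top")) if h[3]>.045]
print(go(.557,-.096,.06,32.5),go(.557,-.096,.06,212.5))
E
```

```text
21.7333 [ 0.4902 -0.2797  0.0965] 0.0502105269154833
[ 0.689  0.128 -2.048  0.061  0.039]
[  0.682  -0.099 -13.063   0.064   0.039]
[ 6.3900e-01 -3.9700e-01 -3.7029e+01  6.8000e-02  2.0000e-02]
[ 0.557 -0.096 32.546  0.062  0.041]
[ 5.3000e-01 -5.4400e-01 -3.6862e+01  6.8000e-02  2.2000e-02]
[ 0.497 -0.747  1.776  0.123  0.01 ]
[  0.438  -0.296 -14.318   0.088   0.029]
[ 4.0600e-01  1.5000e-02 -8.8978e+01  5.6000e-02  5.5000e-02]
[ 3.9900e-01 -2.4100e-01 -3.6058e+01  8.2000e-02  2.4000e-02]
[ 2.6900e-01 -4.1100e-01 -3.6581e+01  6.4000e-02  2.4000e-02]
(array([ 43.7, 190. ,  33.9]), np.float64(114.0), 'yawnow 146.5') (array([ 43.7, 190. ,  33.9]), np.float64(-66.0), 'yawnow 146.5')
```

Emit:
{"name": "apply_moves", "arguments": {
  "deltas": [65,44,190,10,-66,65,44,190,20,-66,65,44,190,33,-66,65,44,190,33,-66,65,44,190,33,-66,65,44,190,33,-66,65,44,190,33,-66,65,44,190,33,-66,65,44,190,33,-66,65,44,190,33,-66,65,44,190,33,-66]
}}

```text
clock: 22.7
position: [0.554, -0.0944, 0.0573]
ee_rot: [-0.002, -0.28, 0.96, 0.001]
contact_force: [0.2, 0.2, -0.0]
width: 0.065
gripper_force: 0.0
```

```bash
python3 - <<'E'
from h import *
near(.557,-.096,212.5,-.006)
E
```

```text
22.7 [ 0.554 -0.094  0.057] wrist hub [[ 0.561 -0.093]]
(array([-4. , -2.5, 63.8]), np.float64(-0.0), 'yawnow -147.5')
```

Emit:
{"name": "apply_moves", "arguments": {
  "deltas": [65,-5,-2,25,0,65,-5,-2,50,0,65,-5,-2,60,0,65,-5,-2,64,0,65,-5,-2,64,0,30,-5,-2,64,0,30,-5,-2,64,0,30,-5,-2,64,0,30,-5,-2,64,0,30,-5,-2,64,0,30,-5,-2,64,0,30,-5,-2,64,0]
}}

```text
clock: 23.8
position: [0.5621, -0.0944, -0.0032]
ee_rot: [0.001, -0.28, 0.96, -0.001]
contact_force: [-0.5, 0.7, 5.9]
width: 0.0385
gripper_force: 61.5
```

Emit:
{"name": "apply_moves", "arguments": {
  "deltas": [30,0,0,-10,0,30,0,0,-35,0,30,0,0,-65,0,30,0,0,-90,0,30,0,0,-90,0,30,0,0,-90,0,30,0,0,-90,0,30,0,0,-90,0,30,0,0,-90,0]
}}

```text
clock: 24.55
position: [0.5597, -0.0937, 0.0839]
ee_rot: [-0.001, -0.28, 0.96, 0.001]
contact_force: [0.1, -1.0, -1.8]
width: 0.0384
gripper_force: 60.8
```

```bash
python3 - <<'E'
from h import *
weigh(); s=get_state(); print(s["clock"],np.round(s["position"],4),s["width"])
print("scoop",go(*sc(-.004,-.069),.085,146.6)); print("tray",go(.61,.135,.085,177))
[print(np.round(h[:5],3)) for h in hubs(get_image("top")) if h[3]>.045]
E
```

```text
Fz mean -0.49 [-0.62 -0.91 -0.55 -0.37 -0.24 -0.57 -0.24 -0.45]
24.95 [ 0.5608 -0.094   0.0851] 0.03869086680441672
scoop (array([ 1.343e+02, -1.781e+02,  1.000e-01]), np.float64(65.9), 'yawnow -147.5')
tray (array([-164.6,  166.6,    0.2]), np.float64(35.5), 'yawnow -147.5')
[ 0.689  0.128 -2.048  0.061  0.039]
[  0.69   -0.209 -15.585   0.065   0.02 ]
[ 0.497 -0.748  1.776  0.123  0.01 ]
[  0.47    0.066 -16.357   0.066   0.024]
[  0.412  -0.136 -18.101   0.077   0.023]
[ 0.366  0.137 47.209  0.067  0.064]
```

Emit:
{"name": "apply_moves", "arguments": {
  "deltas": [30,-165,165,0,35,30,-165,165,0,35,30,-165,165,0,35,30,-165,165,0,35,30,-165,165,0,35,30,-165,165,0,35,30,-165,165,0,35,30,-165,165,0,35,30,-165,165,0,35,30,-165,165,0,35,30,-165,165,0,35]
}}

```text
clock: 25.92
position: [0.611, 0.1324, 0.0853]
ee_rot: [-0.0, 0.022, 1.0, -0.0]
contact_force: [-0.3, -0.4, -0.6]
width: 0.0382
gripper_force: 60.8
```

```bash
python3 - <<'E'
from h import *
s=get_state(); print(s["position"],s["width"]); print(go(.61,.131,.003,177))
E
```

```text
[0.61102633 0.13244729 0.08534883] 0.03816760717923938
(array([ 0.9, -1.5, 82.3]), np.float64(0.4), 'yawnow 177.4')
```

Emit:
{"name": "apply_moves", "arguments": {
  "deltas": [30,1,-1,30,0,30,1,-1,60,0,30,1,-1,75,0,30,1,-1,82,0,30,1,-1,82,0,50,1,-1,82,0,50,1,-1,82,0,50,1,-1,82,0,50,1,-1,82,0]
}}

```text
clock: 26.67
position: [0.611, 0.1328, 0.0043]
ee_rot: [0.001, 0.022, 1.0, 0.0]
contact_force: [0.1, 1.0, 0.3]
width: 0.0504
gripper_force: 0.0
```

Emit:
{"name": "apply_moves", "arguments": {
  "deltas": [50,0,0,-40,0,50,0,0,-80,0,50,0,0,-90,0,50,0,0,-90,0]
}}

```text
clock: 27.0
position: [0.6136, 0.1333, 0.0982]
ee_rot: [0.005, 0.021, 1.0, 0.001]
contact_force: [-0.1, 0.4, 0.0]
width: 0.0499
gripper_force: 0.0
```

```bash
python3 - <<'E'
from h import *
s=get_state(); print(s["clock"],np.round(s["position"],4),s["width"])
[print(np.round(h[:5],3)) for h in hubs(get_image("top")) if h[3]>.045]
print(go(.682,-.099,.06,167))
E
```

```text
27.0 [0.6136 0.1333 0.0982] 0.0498694916125368
[0.823 0.21  3.544 0.068 0.019]
[0.803 0.392 5.041 0.07  0.022]
[0.687 0.125 5.81  0.067 0.035]
[  0.682  -0.099 -13.063   0.064   0.039]
[0.437 0.458 4.054 0.298 0.14 ]
[0.525 0.214 6.01  0.073 0.023]
[ 0.497 -0.747  1.776  0.123  0.01 ]
[ 4.0600e-01  1.5000e-02 -8.8978e+01  5.6000e-02  5.5000e-02]
[ 7.5000e-02 -5.6000e-02  5.9967e+01  7.5000e-02  3.1000e-02]
(array([ -80.1, -228.9,   35.8]), np.float64(10.5), 'yawnow 177.5')
```

Last hub is A, which must still be weighed.

Emit:
{"name": "apply_moves", "arguments": {
  "deltas": [65,-80,-229,15,10,65,-80,-229,35,10,65,-80,-229,35,10,65,-80,-229,35,10,65,-80,-229,35,10,65,-80,-229,35,10,65,-80,-229,35,10,65,-80,-229,35,10,65,-80,-229,35,10]
}}

```text
clock: 27.8
position: [0.6788, -0.0987, 0.0564]
ee_rot: [-0.002, 0.109, 0.994, 0.001]
contact_force: [-0.8, 0.6, 0.0]
width: 0.0651
gripper_force: 0.0
```

```bash
python3 - <<'E'
from h import *
near(.682,-.099,167,-.006)
E
```

```text
27.8 [ 0.679 -0.099  0.056] wrist hub [[ 0.683 -0.097]]
(array([-3.1,  0.5, 63.6]), np.float64(0.6), 'yawnow 167.6')
```

Emit:
{"name": "apply_moves", "arguments": {
  "deltas": [65,-4,1,25,0,65,-4,1,50,0,65,-4,1,60,0,65,-4,1,64,0,65,-4,1,64,0,30,-4,1,64,0,30,-4,1,64,0,30,-4,1,64,0,30,-4,1,64,0,30,-4,1,64,0,30,-4,1,64,0,30,-4,1,64,0]
}}

```text
clock: 28.9
position: [0.6858, -0.0993, -0.0036]
ee_rot: [0.002, 0.109, 0.994, 0.0]
contact_force: [0.2, 2.2, 6.9]
width: 0.0385
gripper_force: 62.5
```

Emit:
{"name": "apply_moves", "arguments": {
  "deltas": [30,0,0,-10,0,30,0,0,-35,0,30,0,0,-65,0,30,0,0,-90,0,30,0,0,-90,0,30,0,0,-90,0,30,0,0,-90,0,30,0,0,-90,0,30,0,0,-90,0]
}}

```text
clock: 29.65
position: [0.683, -0.099, 0.0822]
ee_rot: [-0.002, 0.109, 0.994, 0.0]
contact_force: [-0.0, -0.1, -2.8]
width: 0.0386
gripper_force: 61.6
```

```bash
python3 - <<'E'
from h import *
weigh(); s=get_state(); print(s["clock"],np.round(s["position"],4),s["width"])
print("scoop",go(*sc(-.004,-.070),.085,146.6))
p=get_image("top"); print([(round(d["score"],2),np.round(at(p,d["point"],.027),3)) for d in place_of("hub_1",p)])
E
```

```text
Fz mean -2.13 [-1.76 -2.   -2.22 -2.69 -2.47 -1.62 -1.94 -2.37]
30.05 [ 0.6844 -0.0992  0.0842] 0.038374506616254245
scoop (array([  89.9, -242.8,   -0.8]), np.float64(20.9), 'yawnow 167.5')
[(0.88, array([ 0.267, -0.219,  0.027])), (0.79, array([0.695, 0.129, 0.027])), (0.77, array([ 0.417, -0.248,  0.027])), (0.77, array([ 0.745, -0.397,  0.027])), (0.59, array([ 0.71 , -0.101,  0.027])), (0.54, array([ 0.599, -0.484,  0.027])), (0.51, array([ 0.488, -0.288,  0.027])), (0.51, array([0.606, 0.123, 0.027])), (0.43, array([ 0.81 , -0.217,  0.027]))]
```

Emit:
{"name": "apply_moves", "arguments": {
  "deltas": [30,90,-243,0,21,30,90,-243,0,21,30,90,-243,0,21,30,90,-243,0,21,30,90,-243,0,21,30,90,-243,0,21,30,90,-243,0,21,30,90,-243,0,21,30,90,-243,0,21,30,90,-243,0,21]
}}

```text
clock: 30.98
position: [0.5447, -0.3161, 0.0844]
ee_rot: [0.0, 0.288, 0.958, 0.0]
contact_force: [-0.3, 0.8, -2.4]
width: 0.0382
gripper_force: 61.7
```

```bash
python3 - <<'E'
from h import *
s=get_state(); print(s["clock"],np.round(s["position"],4),s["width"]); print(go(*sc(-.004,-.070),.004,146.6))
p=get_image("wrist"); save(p,"w8.png",s=1.2); print([(round(d["score"],2),np.round(at(p,d["point"],.027,True),3)) for d in place_of("hub_1",p)])
print(sc(-.01,.067),sc(-.002,0))
E
```

```text
30.9833 [ 0.5447 -0.3161  0.0844] 0.03820695290278125
(array([-0. , -1. , 80.4]), np.float64(-0.0), 'yawnow 146.6')
[(0.89, array([ 0.431, -0.242,  0.027])), (0.76, array([ 0.602, -0.482,  0.027])), (0.65, array([ 0.577, -0.341,  0.027])), (0.56, array([ 0.488, -0.279,  0.027]))]
[ 0.42656039 -0.24646627] [ 0.48689904 -0.2766697 ]
```

View pics/w8.png

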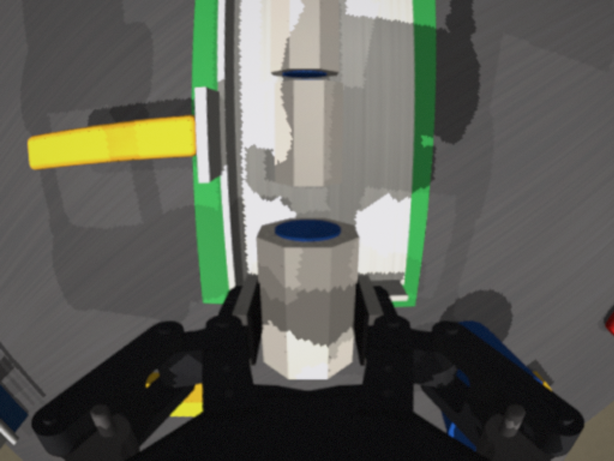

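w8: two hubs lie end to end in the pan, at (305,30) and (308,130). The third is over the free -y end and clear of both. Lowering it now.

Emit:
{"name": "apply_moves", "arguments": {
  "deltas": [30,0,2,25,0,30,0,2,50,0,30,0,2,65,0,30,0,2,73,0,30,0,2,77,0,30,0,2,79,0,30,0,2,79,0,30,0,2,79,0]
}}

```text
clock: 31.75
position: [0.5461, -0.3158, 0.0063]
ee_rot: [0.001, 0.288, 0.958, -0.0]
contact_force: [0.1, -0.2, -2.5]
width: 0.0382
gripper_force: 61.7
```

Emit:
{"name": "apply_moves", "arguments": {
  "deltas": [50,0,0,0,0,50,0,0,0,0,50,0,0,0,0,50,0,0,0,0,50,0,0,-40,0,50,0,0,-80,0,50,0,0,-110,0,50,0,0,-110,0]
}}

```text
clock: 32.42
position: [0.5492, -0.3184, 0.1231]
ee_rot: [0.007, 0.288, 0.958, -0.002]
contact_force: [1.4, 0.1, 1.3]
width: 0.0502
gripper_force: 0.0
```

```bash
python3 - <<'E'
from h import *
s=get_state(); print(s["clock"],np.round(s["position"],4),s["width"],np.round(s["contact_force"],1))
print("above handle",sc(-.088,0),go(*sc(-.088,0),.11,56.6))
E
```

```text
32.4167 [ 0.5492 -0.3184  0.1231] 0.05023967412143041 [1.4 0.1 1.3]
above handle [ 0.43955769 -0.34846661] (array([ 75.1, -85.5,  12.1]), np.float64(89.9), 'yawnow 146.5')
```

All five are sorted: three solid hubs on the scoop and two hollow in the tray. Next is the scoop handle.

Emit:
{"name": "apply_moves", "arguments": {
  "deltas": [60,75,-86,0,7,60,75,-86,0,14,60,75,-86,0,21,60,75,-86,0,28,60,75,-86,0,35,60,75,-86,0,42,60,75,-86,0,49,60,75,-86,0,56,60,75,-86,0,63,60,75,-86,0,70,60,75,-86,0,77,60,75,-86,0,84]
}}

```text
clock: 33.42
position: [0.435, -0.3457, 0.1151]
ee_rot: [-0.0, 0.856, 0.516, 0.0]
contact_force: [0.6, 0.0, -0.2]
width: 0.0595
gripper_force: 0.0
```

Emit:
{"name": "apply_moves", "arguments": {
  "deltas": [60,0,0,10,6,60,0,0,10,6,60,0,0,10,6,60,0,0,10,6],
  "squeeze": 120
}}

```text
clock: 33.75
position: [0.4352, -0.3458, 0.1054]
ee_rot: [-0.0, 0.88, 0.475, 0.0]
contact_force: [-0.0, -0.0, 0.2]
width: 0.0601
gripper_force: 0.0
```

```bash
python3 - <<'E'
from h import *
s=get_state(); print(s["clock"],np.round(s["position"],4),s["width"])
print(go(*sc(-.088,0),.008,56.6))
p=get_image("wrist"); save(p,"w9.png",s=1.3)
f=p["frame"]; hsv=cv2.cvtColor(f,cv2.COLOR_RGB2HSV); m=((hsv[...,0]>20)&(hsv[...,0]<35)&(hsv[...,1]>150)&(hsv[...,2]>100))
n,l,st,c=cv2.connectedComponentsWithStats(m.astype(np.uint8))
for i in range(1,n):
    if st[i,4]>60: print(st[i],c[i])
for q,z in(("scoop_handle",.053),("hub_1",.027)):print(q,[(round(d["score"],2),np.round(d["point"]),np.round(at(p,d["point"],z,True),3)) for d in place_of(q,p)[:4]])
E
```

```text
33.75 [ 0.4352 -0.3458  0.1054] 0.06010700243064203
(array([ 0.2,  5.2, 97.4]), np.float64(0.1), 'yawnow 56.7')
[ 251  170   30  138 3262] [264.63335377 241.85959534]
[ 451  186   33   60 1503] [467.26480373 215.95608782]
scoop_handle [(0.59, array([260., 196.]), array([ 0.44 , -0.344,  0.053]))]
hub_1 [(0.84, array([184.,  94.]), array([ 0.432, -0.245,  0.027])), (0.7, array([266.,  89.]), array([ 0.488, -0.28 ,  0.027])), (0.67, array([ 52., 175.]), array([ 0.275, -0.221,  0.027])), (0.62, array([462., 209.]), array([ 0.603, -0.48 ,  0.027]))]
```

View pics/w9.png

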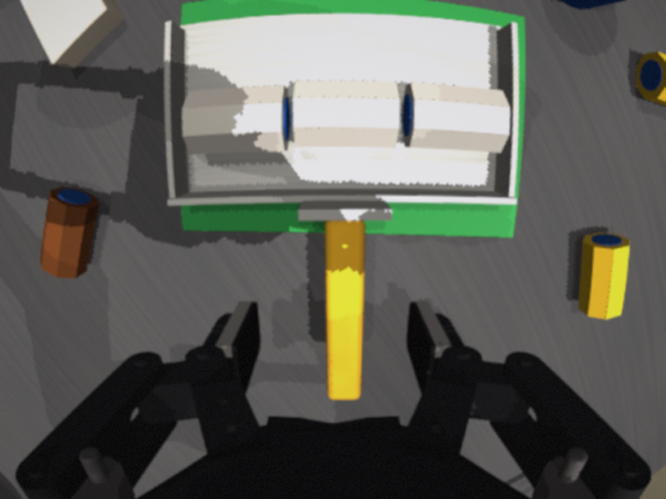

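w9: three hubs in a row in the pan (rows 80–160). The handle runs straight down at column 345, starting at row 220, and sits 5–6 mm to tool +y of centre.

```bash
python3 - <<'E'
from h import *
p=get_image("wrist"); s=get_state(); r=rot(s["ee_rot"])
for px in((265,170),(265,307)):
    q=at(p,px,.068,True); print(q, r.inv().apply(q-s["position"])*1000, "scoop x", (q[:2]-SO)@[np.cos(SY),np.sin(SY)])
E
```

```text
[ 0.45582589 -0.32676637  0.068     ] [27.29621475  6.51152949 37.6172337 ] scoop x -0.060928276578988284
[ 0.39224751 -0.42564999  0.068     ] [-90.2546509    7.91651063  37.61919599] scoop x -0.1784797260542141
```

Emit:
{"name": "apply_moves", "arguments": {
  "deltas": [60,6,7,25,0,60,6,7,50,0,60,6,7,70,0,60,6,7,85,0,60,6,7,93,0,60,6,7,97,0,60,6,7,97,0,60,6,7,97,0,60,6,7,97,0]
}}

```text
clock: 34.7
position: [0.445, -0.3454, 0.0094]
ee_rot: [0.001, 0.881, 0.474, 0.0]
contact_force: [0.7, -0.5, -0.3]
width: 0.06
gripper_force: 0.0
```

Emit:
{"name": "apply_moves", "arguments": {
  "deltas": [30,0,0,0,0,30,0,0,0,0,10,0,0,0,0,10,0,0,0,0,10,0,0,0,0,10,0,0,0,0,10,0,0,0,0,10,0,0,0,0,10,0,0,0,0,10,0,0,0,0],
  "squeeze": 120
}}

```text
clock: 35.53
position: [0.4442, -0.3447, 0.0091]
ee_rot: [0.0, 0.88, 0.474, -0.0]
contact_force: [-0.9, 1.0, 6.1]
width: 0.0208
gripper_force: 118.1
```

```bash
cat >> h.py <<'E'
def pix(p,w):
    v=rot(p["orientation"]).inv().apply(np.array(w)-p["position"]); a=np.arctan2(np.hypot(v[0],v[1]),v[2]); u=v[:2]/np.hypot(v[0],v[1])*a; K=p["K"]
    return np.array([K[0][0]*u[0]+K[0][2],K[1][1]*u[1]+K[1][2]])
def droop(ref="ref.npz"):
    """scoop tilt (deg, nose down +) about the grip, by tracking the pan against the reference wrist frame"""
    d=np.load(ref); s=get_state(); p=get_image("wrist"); r=rot(s["ee_rot"]); g=s["position"]+r.apply([0,0,-.038])
    a=cv2.cvtColor(d["frame"],cv2.COLOR_RGB2GRAY); b=cv2.cvtColor(p["frame"],cv2.COLOR_RGB2GRAY)
    obs=[]; 
    for (c0,r0,c1,r1) in [(205,62,330,125)]:
        res=cv2.matchTemplate(b[:min(384,r1+80),c0-40:c1+40],a[r0:r1,c0:c1],cv2.TM_CCOEFF_NORMED); _,v,_,m=cv2.minMaxLoc(res)
        obs.append((m[0]+c0-40-c0,m[1]-r0,round(v,2)))
    tab=[]
    for th in range(-10,41,5):
        R_=R.from_euler("y",-th if False else th,degrees=True)
        # scoop frame: x fwd,z up -> tool: x fwd, z down
        q=R_.apply([.078,0,-.023]); w=g+r.apply([q[0],-q[1],-q[2]]); tab.append((th,round(pix(p,w)[1],0)))
    i0=dict(tab)[0]; print("shift col,row,score",obs,"| tilt:rowshift",[(t,v-i0) for t,v in tab]); return p
E
python3 - <<'E'
from h import *
p=get_image("wrist"); np.savez("ref.npz",frame=p["frame"]); save(p,"w10.png"); droop()
E
```

```text
shift col,row,score [(0, 0, 1.0)] | tilt:rowshift [(-10, np.float64(-8.0)), (-5, np.float64(-4.0)), (0, np.float64(0.0)), (5, np.float64(5.0)), (10, np.float64(10.0)), (15, np.float64(16.0)), (20, np.float64(23.0)), (25, np.float64(30.0)), (30, np.float64(38.0)), (35, np.float64(45.0)), (40, np.float64(53.0))]
```

Emit:
{"name": "apply_moves", "arguments": {
  "deltas": [10,0,0,-1,0,10,0,0,-2,0,10,0,0,-4,0,10,0,0,-6,0,10,0,0,-8,0,10,0,0,-11,0,10,0,0,-14,0,10,0,0,-15,0,10,0,0,-15,0,10,0,0,-15,0]
}}

```text
clock: 36.47
position: [0.4444, -0.3447, 0.0234]
ee_rot: [0.0, 0.881, 0.474, 0.0]
contact_force: [0.3, 1.0, -8.7]
width: 0.0203
gripper_force: 118.8
```

```bash
python3 - <<'E'
from h import *
s=get_state(); print(s["clock"],np.round(s["position"],4),s["width"],np.round(s["contact_force"],1),np.round(s["moment"],2)); p=droop(); save(p,"w11.png")
E
```

```text
36.4667 [ 0.4444 -0.3447  0.0234] 0.02026361016059157 [ 0.3  1.  -8.7] [-0.45  0.35  0.02]
shift col,row,score [(1, 19, 0.85)] | tilt:rowshift [(-10, np.float64(-8.0)), (-5, np.float64(-4.0)), (0, np.float64(0.0)), (5, np.float64(5.0)), (10, np.float64(10.0)), (15, np.float64(16.0)), (20, np.float64(23.0)), (25, np.float64(30.0)), (30, np.float64(38.0)), (35, np.float64(45.0)), (40, np.float64(53.0))]
```

```bash
cat > fl.py <<'E'
from h import *
def blobs(f):
    hsv=cv2.cvtColor(f,cv2.COLOR_RGB2HSV); H,S,V=cv2.split(hsv); out={}
    for n,m in dict(blue=(H>105)&(H<130)&(S>120),yel=(H>20)&(H<35)&(S>150)&(V>90),grn=(H>45)&(H<80)&(S>120)).items():
        k,l,st,c=cv2.connectedComponentsWithStats(m.astype(np.uint8)); out[n]=[(st[i].tolist(),np.round(c[i],1).tolist()) for i in range(1,k) if st[i,4]>25]
    return out
if __name__=="__main__":
    a=np.load("ref.npz")["frame"]; p=get_image("wrist"); b=p["frame"]
    for n,f in(("ref",a),("now",b)):
        for k,v in blobs(f).items(): print(n,k,v)
    for n,f in(("ref",a),("now",b)):
        g=cv2.cvtColor(f,cv2.COLOR_RGB2GRAY); print(n,"col 180:",g[20:200:3,180].tolist()); print(n,"col 345:",g[20:200:3,345].tolist())
    for q in("hub_1","scoop_front","scoop_handle"): print(q,[(round(d["score"],2),np.round(d["point"])) for d in place_of(q,p)[:5]])
E
python3 fl.py
```

```text
ref blue [([331, 64, 14, 53, 617], [336.9, 90.0]), ([176, 70, 12, 53, 429], [180.6, 96.6])]
ref yel [([230, 240, 52, 86, 2262], [256.1, 284.6]), ([500, 258, 12, 43, 276], [507.5, 284.2])]
ref grn [([311, 200, 134, 28, 3230], [378.8, 213.7]), ([82, 203, 119, 23, 2193], [142.0, 212.8])]
now blue [([331, 81, 14, 53, 601], [337.4, 107.2]), ([177, 86, 12, 54, 429], [182.3, 113.4]), ([0, 172, 11, 15, 128], [4.1, 179.0]), ([501, 212, 11, 12, 99], [506.8, 216.6])]
now yel [([491, 226, 21, 67, 910], [504.0, 263.9]), ([230, 239, 52, 87, 2281], [254.5, 284.2]), ([264, 239, 18, 10, 73], [273.9, 243.0])]
now grn [([310, 201, 123, 19, 2027], [372.8, 210.3]), ([93, 203, 109, 15, 1303], [148.5, 208.9])]
ref col 180: [200, 199, 202, 196, 201, 202, 203, 203, 204, 203, 203, 200, 93, 76, 71, 57, 54, 35, 29, 21, 19, 19, 19, 19, 18, 19, 19, 27, 26, 26, 34, 41, 49, 50, 57, 57, 57, 56, 57, 64, 84, 81, 84, 91, 111, 112, 115, 114, 112, 113, 114, 108, 109, 92, 65, 67, 65, 65, 82, 108]
ref col 345: [200, 200, 200, 200, 201, 202, 203, 203, 202, 203, 189, 186, 176, 137, 81, 64, 62, 62, 63, 61, 60, 61, 59, 60, 61,
[... 236 characters left out ...]
 202, 206, 195, 138, 121, 105, 57, 54, 54, 55, 55, 47, 35, 33, 36, 54, 50, 47, 51, 48, 47, 53, 61, 55, 39, 37, 44, 54, 57, 56, 58, 66, 81, 90, 84, 86, 108, 113, 114, 109, 109, 94, 66, 67, 67, 66, 81, 107]
now col 345: [200, 201, 200, 200, 201, 202, 203, 203, 203, 203, 204, 205, 204, 205, 205, 199, 200, 191, 155, 98, 64, 60, 61, 61, 57, 59, 55, 55, 55, 51, 56, 57, 55, 58, 56, 56, 59, 62, 91, 134, 168, 171, 172, 178, 208, 209, 210, 210, 211, 211, 186, 108, 111, 79, 66, 65, 65, 66, 190, 210]
hub_1 [(0.97, array([131., 118.])), (0.87, array([389., 110.])), (0.76, array([257., 110.])), (0.62, array([508., 248.]))]
scoop_front [(0.6, array([256.,  75.]))]
scoop_handle [(0.87, array([257., 274.]))]
```

The back wall sits unchanged against the tool, so the scoop is level, and the force shows the full 8.7 N load. The hubs have slid about 11 mm towards the back wall, which does no harm. I'll keep lifting gently.

Emit:
{"name": "apply_moves", "arguments": {
  "deltas": [10,0,0,-2,0,10,0,0,-5,0,10,0,0,-10,0,10,0,0,-16,0,10,0,0,-22,0,10,0,0,-28,0,10,0,0,-34,0,10,0,0,-38,0,10,0,0,-40,0,10,0,0,-40,0,10,0,0,-40,0]
}}

```text
clock: 37.63
position: [0.4442, -0.3446, 0.0633]
ee_rot: [-0.0, 0.881, 0.474, 0.0]
contact_force: [-0.4, -0.3, -8.5]
width: 0.0208
gripper_force: 119.0
```

```bash
cat > chk.py <<'E'
from fl import *
s=get_state(); print(round(s["clock"],2),np.round(s["position"],4),round(s["width"],4),np.round(s["contact_force"],1),np.round(s["moment"],2))
p=get_image("wrist"); g=cv2.cvtColor(p["frame"],cv2.COLOR_RGB2GRAY)
print({k:[c for a,c in v] for k,v in blobs(p["frame"]).items() if k!="grn"}); print(g[140:200:2,345].tolist(), g[140:200:2,180].tolist())
print("top rows",g[0:60:2,256].tolist())
E
python3 chk.py; python3 - <<'E'
from h import *
p=get_image("scene"); print([np.round(d["point"]) for d in place_of("scoop_front",p)[:1]+place_of("scoop_handle",p)[:1]+place_of("scoop",p)[:1]])
E
```

```text
37.63 [ 0.4442 -0.3446  0.0633] 0.0208 [-0.4 -0.3 -8.5] [-0.46  0.4   0.02]
{'blue': [[337.6, 127.6], [183.9, 133.2], [25.8, 167.0], [485.8, 202.3], [464.4, 381.0]], 'yel': [[485.6, 238.3], [254.9, 284.5], [269.8, 242.2]]}
[55, 55, 61, 59, 60, 59, 59, 66, 93, 131, 158, 170, 172, 173, 173, 156, 96, 83, 104, 95, 66, 67, 65, 66, 65, 67, 76, 190, 209, 209] [38, 39, 42, 46, 47, 50, 53, 55, 56, 55, 56, 58, 64, 77, 84, 89, 92, 94, 90, 82, 65, 64, 66, 68, 67, 66, 67, 81, 106, 107]
top rows [200, 199, 199, 199, 200, 200, 201, 201, 202, 202, 203, 203, 201, 202, 203, 203, 204, 203, 205, 204, 205, 206, 205, 205, 205, 206, 206, 206, 207, 206]
[array([194., 212.]), array([135., 196.]), array([165., 213.])]
```

```bash
python3 - <<'E'
from h import *
p=get_image("scene"); K=np.array(p["K"])
def pj(w):
    v=rot(p["orientation"]).inv().apply(np.array(w)-p["position"]); return np.round((K@v/v[2])[:2],1)
u=np.array([np.cos(SY),np.sin(SY)]); g=np.array([.4442,-.3446]); gz=.053+.054; gx=-.090
for th in(-20,-10,0,10,20):
    o=[]
    for x,z in((.062,.004),(0,0),(-.092,.05)):
        c,s=np.cos(np.radians(th)),np.sin(np.radians(th)); dx,dz=x-gx,z-.05
        X=c*dx+s*dz; Z=-s*dx+c*dz; o.append(pj([*(g+u*X),gz+Z]).tolist())
    print("nose down",th,o)
for q in("scoop_front","scoop","scoop_handle"): print(q,[(round(d["score"],2),np.round(d["point"],1)) for d in place_of(q,p)[:2]])
t=get_image("top"); K=np.array(t["K"]); p=t
for th in(-20,0,20):
    print(th,[pj([*(g+u*(np.cos(np.radians(th))*(x-gx)+np.sin(np.radians(th))*(z-.05))),gz-np.sin(np.radians(th))*(x-gx)+np.cos(np.radians(th))*(z-.05)]).tolist() for x,z in((.062,.004),(0,0),(-.092,.05))])
for q in("scoop_front","scoop","scoop_handle"): print(q,[(round(d["score"],2),np.round(d["point"],1)) for d in place_of(q,t)[:2]])
E
```

```text
nose down -20 [[192.0, 197.0], [171.9, 203.4], [133.4, 199.2]]
nose down -10 [[192.4, 204.2], [171.0, 207.8], [133.4, 199.1]]
nose down 0 [[191.0, 211.0], [168.9, 211.9], [133.3, 199.1]]
nose down 10 [[188.0, 217.3], [165.9, 215.5], [133.3, 199.0]]
nose down 20 [[183.5, 222.9], [162.0, 218.7], [133.4, 198.9]]
scoop_front [(0.71, array([158.7, 189.9])), (0.64, array([194.7, 210.9]))]
scoop [(0.81, array([164.2, 212. ]))]
scoop_handle [(0.58, array([133.9, 198.2]))]
-20 [[315.6, 200.3], [331.2, 212.9], [364.0, 233.3]]
0 [[314.7, 204.6], [332.3, 216.6], [364.1, 233.3]]
20 [[319.1, 211.5], [336.8, 222.0], [364.1, 233.2]]
scoop_front [(0.77, array([315.8, 207. ]))]
scoop []
scoop_handle [(0.75, array([366.5, 233.7])), (0.38, array([316., 206.]))]
```

The scoop is level within about 3° and the hubs rest against the back wall. I'll lift it and carry it at a steady pace.

Emit:
{"name": "apply_moves", "arguments": {
  "deltas": [10,0,0,-2,0,10,0,0,-6,0,10,0,0,-13,0,10,0,0,-22,0,10,0,0,-32,0,10,0,0,-43,0,10,0,0,-54,0,10,0,0,-65,0,10,0,0,-74,0,10,0,0,-81,0,10,0,0,-86,0,10,0,0,-88,0]
}}

```text
clock: 39.28
position: [0.4446, -0.345, 0.1524]
ee_rot: [0.001, 0.881, 0.474, 0.0]
contact_force: [0.5, 0.2, -7.9]
width: 0.0205
gripper_force: 119.2
```

Emit:
{"name": "apply_moves", "arguments": {
  "deltas": [10,2,-1,0,0,10,5,-3,0,0,10,10,-7,0,0,10,17,-11,0,0,10,25,-16,0,0,10,35,-23,0,0,10,45,-30,0,0,10,55,-36,0,0,10,65,-43,0,0,10,75,-49,0,0,10,85,-56,0,0,10,95,-63,0,0]
}}

```text
clock: 40.28
position: [0.4442, -0.2293, 0.1514]
ee_rot: [0.0, 0.881, 0.474, 0.0]
contact_force: [-0.3, -0.1, -7.2]
width: 0.0205
gripper_force: 119.4
```

Emit:
{"name": "apply_moves", "arguments": {
  "deltas": [10,10,-7,0,0,10,20,-13,0,0,10,30,-20,0,0,10,40,-26,0,0,10,50,-33,0,0,10,60,-40,0,0,10,70,-46,0,0,10,80,-53,0,0,10,89,-58,0,0,10,96,-63,0,0,10,101,-66,0,0,10,103,-68,0,0]
}}

```text
clock: 41.28
position: [0.4443, -0.1063, 0.1513]
ee_rot: [-0.0, 0.881, 0.474, 0.0]
contact_force: [-0.4, 0.1, -8.8]
width: 0.0205
gripper_force: 119.3
```

```bash
python3 chk.py; python3 -c "
from h import *
print(go(.447,.273,.15,94.5))"
```

```text
41.28 [ 0.4443 -0.1063  0.1513] 0.0205 [-0.4  0.1 -8.8] [-0.39  0.3   0.  ]
{'blue': [[337.6, 148.0], [185.8, 150.0], [494.8, 167.9], [473.1, 302.0]], 'yel': [[256.3, 282.9], [471.5, 320.5]]}
[49, 45, 48, 50, 50, 50, 47, 49, 48, 46, 48, 50, 52, 48, 48, 52, 50, 51, 71, 106, 137, 148, 149, 149, 149, 142, 82, 166, 182, 181] [45, 46, 47, 48, 46, 45, 43, 45, 44, 46, 46, 48, 48, 47, 49, 48, 50, 53, 54, 64, 80, 90, 93, 94, 94, 96, 91, 81, 109, 109]
top rows [174, 174, 173, 174, 175, 175, 174, 174, 175, 176, 176, 176, 177, 177, 177, 177, 177, 178, 177, 178, 179, 177, 178, 179, 179, 179, 179, 179, 180, 179]
(array([ 318.1, -206.4,    1.5]), np.float64(-37.9), 'yawnow 56.6')
```

Emit:
{"name": "apply_moves", "arguments": {
  "deltas": [10,2,-1,0,0,10,5,-3,0,0,10,10,-7,0,0,10,17,-11,0,0,10,25,-16,0,0,10,35,-23,0,0,10,45,-30,0,0,10,55,-36,0,0,10,65,-43,0,0,10,75,-49,0,-1,10,85,-56,0,-2,10,95,-63,0,-4]
}}

```text
clock: 42.33
position: [0.4439, 0.0082, 0.1513]
ee_rot: [-0.0, 0.863, 0.505, 0.0]
contact_force: [0.5, 0.3, -9.2]
width: 0.0208
gripper_force: 119.2
```

Emit:
{"name": "apply_moves", "arguments": {
  "deltas": [10,11,-6,0,-3,10,22,-12,0,-6,10,32,-18,0,-9,10,43,-25,0,-12,10,53,-31,0,-15,10,64,-37,0,-18,10,74,-43,0,-21,10,85,-48,0,-24,10,95,-53,0,-27,10,102,-58,0,-29,10,107,-61,0,-30,10,110,-63,0,-31]
}}

```text
clock: 43.33
position: [0.443, 0.1344, 0.1513]
ee_rot: [-0.0, 0.697, 0.717, -0.0]
contact_force: [0.4, -0.5, -8.1]
width: 0.0208
gripper_force: 119.3
```

```bash
python3 chk.py; python3 -c "
from h import *
print(go(.447,.273,.15,94.5))
p=get_image('top'); print([(round(d['score'],2),at(p,d['point'],0)) for d in place_of('basket',p)])"
```

```text
43.33 [0.443  0.1344 0.1513] 0.0208 [ 0.4 -0.5 -8.1] [-0.54  0.08  0.05]
{'blue': [[186.0, 149.8], [337.7, 149.6]], 'yel': [[505.8, 9.0], [255.9, 281.7], [466.9, 365.9]]}
[59, 57, 57, 57, 55, 55, 54, 55, 55, 53, 54, 54, 55, 56, 54, 56, 55, 55, 60, 85, 126, 163, 174, 175, 175, 155, 94, 95, 103, 101] [59, 59, 57, 57, 57, 58, 58, 55, 59, 57, 57, 54, 56, 56, 55, 56, 61, 61, 62, 77, 96, 95, 92, 90, 92, 91, 88, 84, 103, 104]
top rows [193, 194, 195, 195, 195, 195, 195, 196, 196, 196, 196, 197, 198, 199, 198, 198, 199, 199, 199, 199, 199, 199, 200, 200, 201, 200, 201, 202, 200, 201]
(array([138.1,   8. ,   1.4]), np.float64(-2.8), 'yawnow 91.7')
[(0.73, array([0.43502039, 0.38966074, 0.        ]))]
```

Emit:
{"name": "apply_moves", "arguments": {
  "deltas": [10,2,0,0,0,10,7,1,0,0,10,16,1,0,0,10,28,2,0,-1,10,42,3,0,-1,10,58,4,0,-2,10,74,5,0,-2,10,90,5,0,-2,10,106,6,0,-3,10,120,6,0,-3,10,130,7,0,-3,10,137,7,0,-3]
}}

```text
clock: 44.48
position: [0.4468, 0.2722, 0.1512]
ee_rot: [-0.0, 0.678, 0.735, 0.0]
contact_force: [-0.3, 1.2, -8.4]
width: 0.021
gripper_force: 119.4
```

Emit:
{"name": "apply_moves", "arguments": {
  "deltas": [10,2,0,1,0,10,3,0,4,0,10,4,0,9,0,10,4,0,15,0,10,4,0,21,0,10,4,0,26,0,10,4,0,29,0,10,4,0,30,0,10,4,0,30,0]
}}

```text
clock: 45.23
position: [0.4462, 0.2744, 0.1209]
ee_rot: [-0.0, 0.679, 0.734, -0.0]
contact_force: [0.5, -0.0, -8.0]
width: 0.0207
gripper_force: 119.4
```

```bash
python3 chk.py; python3 - <<'E'
from h import *
p=get_image("wrist"); g=p["frame"]; save(p,"w12.png"); np.savez("ref2.npz",frame=g)
s=get_image("scene"); print([(round(d["score"],2),np.round(d["point"])) for q in("scoop_front","scoop","basket") for d in place_of(q,s)[:1]])
# columns of pan side walls and basket side rims in the wrist picture at row 60
r=cv2.cvtColor(g,cv2.COLOR_RGB2GRAY); print(r[60,::6].tolist()); print(r[120,::6].tolist())
E
```

```text
45.23 [0.4462 0.2744 0.1209] 0.0207 [ 0.5 -0.  -8. ] [-0.46 -0.03 -0.03]
{'blue': [[186.1, 149.7], [337.6, 149.7]], 'yel': [[255.7, 282.3]]}
[57, 55, 57, 56, 58, 60, 57, 56, 57, 55, 57, 59, 60, 61, 62, 59, 59, 54, 60, 82, 125, 165, 175, 176, 175, 124, 81, 96, 102, 102] [60, 57, 56, 58, 55, 57, 58, 56, 57, 58, 59, 60, 60, 61, 62, 65, 65, 66, 66, 79, 94, 102, 104, 104, 105, 104, 101, 90, 120, 122]
top rows [192, 193, 193, 194, 195, 195, 194, 196, 195, 195, 195, 196, 197, 197, 196, 197, 197, 197, 197, 198, 199, 199, 198, 199, 199, 199, 199, 200, 199, 199]
[(0.93, array([344., 105.])), (0.66, array([328., 115.])), (0.77, array([333., 140.]))]
[75, 71, 72, 76, 79, 75, 50, 45, 143, 88, 53, 55, 54, 141, 180, 193, 193, 194, 189, 120, 121, 121, 122, 122, 124, 125, 127, 127, 128, 128, 130, 132, 132, 132, 133, 133, 134, 134, 134, 136, 136, 138, 143, 199, 200, 201, 200, 200, 200, 199, 200, 200, 199, 200, 198, 199, 198, 199, 199, 198, 197, 198, 198, 198, 197, 196, 196, 195, 195, 195, 193, 193, 84, 45, 45, 45, 52, 172, 77, 77, 76, 75, 78, 75, 75, 75]
[45, 43, 45, 44, 44, 45, 47, 47, 50, 181, 52, 54, 57, 175, 187, 187, 188, 188, 137, 135, 137, 137, 136, 137, 138, 136, 135, 137, 136, 137, 99, 58, 73, 138, 137, 139, 138, 139, 139, 137, 138, 138, 139, 139, 137, 139, 139, 190, 192, 191, 192, 189, 189, 189, 188, 89, 59, 62, 190, 191, 190, 190, 190, 189, 188, 189, 189, 188, 188, 187, 188, 187, 186, 185, 182, 48, 137, 98, 75, 74, 74, 75, 78, 77, 77, 77]
```

I'm over the basket with the load level and intact. Now I'll ease the grip so the nose drops.

Emit:
{"name": "apply_moves", "arguments": {
  "deltas": [10,0,0,0,0,10,0,0,0,0,10,0,0,0,0,10,0,0,0,0],
  "squeeze": 60
}}

```text
clock: 45.87
position: [0.4464, 0.2747, 0.1214]
ee_rot: [0.0, 0.679, 0.735, 0.0]
contact_force: [-0.3, -0.2, -7.3]
width: 0.0205
gripper_force: 119.4
```

```bash
python3 chk.py
```

```text
45.87 [0.4464 0.2747 0.1214] 0.0205 [-0.3 -0.2 -7.3] [-0.43 -0.   -0.03]
{'blue': [[186.0, 149.6], [337.6, 149.7]], 'yel': [[256.1, 282.7]]}
[57, 56, 55, 55, 58, 58, 56, 56, 56, 56, 57, 58, 58, 58, 59, 59, 58, 57, 60, 83, 131, 165, 175, 176, 175, 163, 89, 97, 101, 101] [56, 56, 57, 56, 56, 57, 57, 59, 56, 57, 59, 59, 58, 59, 60, 60, 62, 62, 61, 70, 93, 102, 103, 104, 104, 104, 100, 90, 121, 122]
top rows [192, 193, 194, 195, 193, 194, 194, 195, 196, 195, 197, 195, 196, 195, 197, 197, 197, 198, 198, 199, 198, 198, 198, 198, 199, 200, 200, 199, 200, 199]
```

The grip stayed at 119 N, so the squeeze only changes on a fresh close. I'll open the fingers by a hair and re-close at lower force.

Emit:
{"name": "apply_moves", "arguments": {
  "deltas": [20.8,0,0,0,0,20.8,0,0,0,0,20.8,0,0,0,0],
  "squeeze": 50
}}

```text
clock: 46.17
position: [0.4464, 0.2746, 0.1213]
ee_rot: [-0.0, 0.679, 0.735, 0.0]
contact_force: [0.2, 0.6, -7.4]
width: 0.0212
gripper_force: 80.1
```

```bash
python3 chk.py
```

```text
46.17 [0.4464 0.2746 0.1213] 0.0212 [ 0.2  0.6 -7.4] [-0.46  0.05 -0.03]
{'blue': [[186.0, 149.7], [337.7, 149.7]], 'yel': [[255.9, 281.7]]}
[57, 59, 58, 58, 56, 58, 55, 56, 57, 57, 57, 58, 59, 61, 60, 59, 59, 58, 59, 81, 125, 161, 173, 176, 176, 163, 88, 96, 102, 101] [54, 53, 57, 58, 59, 57, 57, 57, 58, 58, 57, 58, 59, 60, 57, 60, 61, 61, 61, 70, 93, 100, 104, 104, 104, 104, 101, 92, 120, 121]
top rows [192, 192, 194, 194, 194, 193, 195, 195, 194, 196, 195, 194, 196, 196, 196, 197, 196, 196, 198, 197, 199, 198, 198, 198, 199, 199, 199, 200, 199, 200]
```

Emit:
{"name": "apply_moves", "arguments": {
  "deltas": [21.1,0,0,0,0,21.1,0,0,0,0,21.1,0,0,0,0],
  "squeeze": 40
}}

```text
clock: 46.47
position: [0.4464, 0.2746, 0.1213]
ee_rot: [-0.0, 0.679, 0.734, 0.0]
contact_force: [0.9, -0.3, -8.7]
width: 0.0211
gripper_force: 60.0
```

Emit:
{"name": "apply_moves", "arguments": {
  "deltas": [21.3,0,0,0,0,21.3,0,0,0,0,21.3,0,0,0,0]
}}

```text
clock: 46.72
position: [0.4464, 0.2746, 0.1213]
ee_rot: [-0.0, 0.679, 0.735, 0.0]
contact_force: [0.1, 0.1, -8.6]
width: 0.0211
gripper_force: 46.6
```

```bash
python3 chk.py
```

```text
46.72 [0.4464 0.2746 0.1213] 0.0211 [ 0.1  0.1 -8.6] [-0.44  0.04 -0.06]
{'blue': [[186.0, 149.9], [337.7, 149.7]], 'yel': [[255.9, 281.9]]}
[58, 58, 58, 56, 58, 60, 57, 56, 57, 57, 57, 58, 58, 60, 59, 61, 59, 58, 58, 78, 125, 162, 174, 175, 176, 163, 87, 95, 102, 102] [53, 53, 59, 58, 58, 58, 57, 57, 57, 58, 57, 59, 59, 60, 61, 59, 61, 63, 63, 71, 89, 99, 104, 104, 104, 104, 102, 93, 121, 121]
top rows [193, 192, 194, 194, 194, 195, 194, 194, 195, 195, 195, 195, 195, 196, 197, 196, 197, 196, 198, 198, 198, 198, 198, 199, 198, 198, 199, 200, 200, 199]
```

Emit:
{"name": "apply_moves", "arguments": {
  "deltas": [21.5,0,0,0,0,21.5,0,0,0,0,21.5,0,0,0,0],
  "squeeze": 20
}}

```text
clock: 47.02
position: [0.4464, 0.2747, 0.1213]
ee_rot: [-0.0, 0.679, 0.735, 0.0]
contact_force: [-0.4, 0.5, -9.9]
width: 0.0222
gripper_force: 32.6
```

Emit:
{"name": "apply_moves", "arguments": {
  "deltas": [21.6,0,0,0,0,21.6,0,0,0,0,21.6,0,0,0,0]
}}

```text
clock: 47.27
position: [0.4468, 0.2753, 0.122]
ee_rot: [-0.0, 0.679, 0.734, 0.001]
contact_force: [-0.1, 0.5, -1.9]
width: 0.0218
gripper_force: 26.2
```

```bash
python3 chk.py
```

```text
47.27 [0.4468 0.2753 0.122 ] 0.0218 [-0.1  0.5 -1.9] [ 0.18 -0.11  0.01]
{'blue': [[207.6, 115.8], [313.7, 116.7]], 'yel': [[510.3, 170.2], [256.2, 273.9]]}
[202, 203, 202, 200, 166, 158, 173, 175, 174, 175, 177, 172, 173, 173, 172, 170, 167, 127, 117, 118, 119, 117, 116, 117, 117, 118, 118, 114, 114, 117] [106, 106, 106, 106, 104, 111, 135, 132, 135, 135, 135, 134, 132, 132, 134, 137, 137, 134, 133, 135, 136, 133, 133, 137, 139, 137, 136, 125, 120, 118]
top rows [173, 172, 171, 174, 174, 174, 173, 172, 173, 175, 175, 176, 179, 179, 181, 181, 181, 182, 181, 181, 180, 179, 180, 182, 182, 182, 183, 183, 185, 186]
```

The nose dropped and the force fell to about 2 N, the scoop's own weight. I'll re-tighten and check where the hubs are.

Emit:
{"name": "apply_moves", "arguments": {
  "deltas": [10,0,0,0,0,10,0,0,0,0,10,0,0,0,0,10,0,0,0,0,10,0,0,0,0,10,0,0,0,0],
  "squeeze": 60
}}

```text
clock: 47.82
position: [0.4474, 0.2755, 0.1224]
ee_rot: [0.0, 0.679, 0.734, 0.002]
contact_force: [-0.1, 3.2, 3.8]
width: 0.0211
gripper_force: 62.0
```

```bash
python3 chk.py; python3 - <<'E'
from h import *
p=get_image("wrist"); save(p,"w13.png",s=1.3)
for q,z in(("hub_1",.026),("scoop_front",.03),("scoop",.06)): print(q,[(round(d["score"],2),np.round(d["point"]),np.round(at(p,d["point"],z,True),3)) for d in place_of(q,p)[:6]])
for n in("top","scene"):
    p=get_image(n)
    for q,z in(("hub_1",.026),("scoop_front",.03)): print(n,q,[(round(d["score"],2),np.round(d["point"]),np.round(at(p,d["point"],z),3)) for d in place_of(q,p) if at(p,d["point"],z)[1]>.2])
E
```

```text
47.82 [0.4474 0.2755 0.1224] 0.0211 [-0.1  3.2  3.8] [ 0.69 -0.06  0.04]
{'blue': [], 'yel': [[509.7, 169.9], [256.0, 269.6]]}
[200, 195, 187, 176, 176, 175, 177, 177, 178, 177, 180, 179, 176, 177, 176, 174, 158, 118, 119, 120, 121, 120, 120, 118, 121, 121, 121, 120, 117, 117] [136, 134, 135, 138, 140, 137, 138, 138, 136, 139, 140, 139, 138, 135, 135, 139, 142, 138, 138, 139, 139, 139, 135, 136, 141, 143, 140, 130, 124, 122]
top rows [137, 135, 148, 152, 152, 153, 159, 179, 179, 180, 180, 181, 183, 184, 186, 186, 187, 188, 187, 185, 185, 186, 187, 187, 187, 186, 188, 189, 190, 191]
hub_1 [(0.51, array([418., 313.]), array([0.666, 0.124, 0.026]))]
scoop_front [(0.65, array([259.,  88.]), array([0.443, 0.361, 0.03 ]))]
scoop [(0.86, array([258., 155.]), array([0.447, 0.309, 0.06 ]))]
top hub_1 [(0.58, array([ 82., 256.]), array([0.368, 0.464, 0.026])), (0.48, array([ 86., 235.]), array([0.43 , 0.459, 0.026]))]
top scoop_front []
scene hub_1 [(0.52, array([338., 118.]), array([0.38 , 0.463, 0.026])), (0.51, array([362., 134.]), array([0.495, 0.469, 0.026])), (0.49, array([349., 127.]), array([0.439, 0.459, 0.026]))]
scene scoop_front []
```

All three solid hubs are in the basket at about (0.375,0.463), (0.437,0.459) and (0.495,0.469). Next I'll lift the scoop clear, estimate its tilt, and level it against the far rim while it is still over the basket.

Emit:
{"name": "apply_moves", "arguments": {
  "deltas": [10,0,0,-4,0,10,0,0,-10,0,10,0,0,-20,0,10,0,0,-35,0,10,0,0,-50,0,10,0,0,-65,0,10,0,0,-78,0,10,0,0,-86,0,10,0,0,-90,0,10,0,0,-90,0,10,0,0,-90,0]
}}

```text
clock: 49.28
position: [0.446, 0.2743, 0.2109]
ee_rot: [-0.0, 0.679, 0.734, -0.001]
contact_force: [-0.3, -0.9, -1.3]
width: 0.0213
gripper_force: 61.4
```

```bash
cat > tilt.py <<'E'
from h import *
def tilt():
    s=get_state(); p=get_image("wrist"); r=rot(s["ee_rot"])
    print(round(s["clock"],2),np.round(s["position"],4),np.round(s["contact_force"],1),round(s["width"],4),s["gripper_force"])
    for th in range(-10,61,10):
        o=[]
        for x,z in((.062,.004),(0,.0),(-.060,.034)):
            q=R.from_euler("y",th,degrees=True).apply([x+.090,0,z-.05]); o.append(np.round(pix(p,s["position"]+r.apply([q[0],0,-q[2]-.044]))).tolist())
        print(th,o)
    print({q:[(round(d["score"],2),np.round(d["point"]).tolist()) for d in place_of(q,p)[:2]] for q in("scoop_front","scoop")}); return p
if __name__=="__main__":
    p=tilt(); g=cv2.cvtColor(p["frame"],cv2.COLOR_RGB2GRAY); print(g[0:230:3,230].tolist())
    for n in("scene","top"):
        t=get_image(n); print(n,{q:[(round(d["score"],2),np.round(d["point"]).tolist()) for d in place_of(q,t)[:2]] for q in("scoop_front","scoop","scoop_handle")})
E
python3 tilt.py
```

```text
49.28 [0.446  0.2743 0.2109] [-0.3 -0.9 -1.3] 0.0213 61.3812518119812
-10 [[256.0, -62.0], [256.0, 55.0], [256.0, 194.0]]
0 [[256.0, -31.0], [256.0, 73.0], [256.0, 195.0]]
10 [[256.0, -1.0], [256.0, 91.0], [256.0, 198.0]]
20 [[256.0, 29.0], [256.0, 111.0], [256.0, 203.0]]
30 [[256.0, 58.0], [256.0, 132.0], [256.0, 209.0]]
40 [[256.0, 86.0], [256.0, 153.0], [256.0, 217.0]]
50 [[256.0, 115.0], [256.0, 174.0], [256.0, 225.0]]
60 [[256.0, 143.0], [256.0, 196.0], [256.0, 234.0]]
{'scoop_front': [(0.92, [256.0, 90.0])], 'scoop': [(0.85, [255.0, 151.0]), (0.52, [258.0, 3.0])]}
[206, 209, 194, 196, 209, 173, 87, 113, 111, 103, 93, 108, 108, 108, 106, 107, 106, 107, 107, 108, 110, 111, 108, 109, 111, 110, 109, 111, 111, 113, 126, 127, 128, 127, 129, 131, 129, 129, 131, 131, 126, 129, 131, 130, 128, 131, 132, 132, 134, 134, 134, 133, 133, 134, 134, 131, 131, 135, 133, 134, 136, 133, 131, 138, 137, 124, 102, 133, 135, 135, 132, 92, 92, 92, 92, 83, 67]
scene {'scoop_front': [(0.5, [305.0, 190.0]), (0.18, [306.0, 252.0])], 'scoop': [(0.75, [320.0, 107.0]), (0.66, [165.0, 227.0])], 'scoop_handle': [(0.76, [316.0, 86.0]), (0.54, [373.0, 183.0])]}
top {'scoop_front': [], 'scoop': [(0.95, [118.0, 229.0]), (0.39, [329.0, 150.0])], 'scoop_handle': [(0.97, [116.0, 226.0]), (0.7, [136.0, 157.0])]}
```

Tilt is about 40°, matching the model. I'll bring the nose over the far rim, ease the grip slightly and lower while drawing back, to level it over the basket.

Emit:
{"name": "apply_moves", "arguments": {
  "deltas": [10,5,0,0,0,10,15,0,0,0,10,30,0,0,0,10,47,0,0,0,10,64,0,0,0,10,81,0,0,0,10,98,0,0,0,10,115,0,0,0,10,130,0,0,0,10,141,0,0,0,10,147,0,0,0,10,149,0,0,0]
}}

```text
clock: 50.83
position: [0.4343, 0.4243, 0.2111]
ee_rot: [-0.0, 0.678, 0.735, -0.0]
contact_force: [-0.1, 0.7, -1.7]
width: 0.0213
gripper_force: 61.4
```

Emit:
{"name": "apply_moves", "arguments": {
  "deltas": [21.4,0,0,0,0,21.4,0,0,5,0,21.4,0,0,13,0,21.4,0,0,22,0,21.4,0,0,30,0,21.4,0,0,35,0,21.4,-6,0,40,0,21.4,-14,0,46,0,21.4,-22,0,51,0,21.4,-22,0,51,0],
  "squeeze": 40
}}

```text
clock: 51.67
position: [0.4363, 0.3995, 0.1594]
ee_rot: [0.0, 0.679, 0.734, -0.001]
contact_force: [-1.3, 1.6, -0.5]
width: 0.0217
gripper_force: 39.5
```

```bash
python3 tilt.py
```

```text
51.67 [0.4363 0.3995 0.1594] [-1.3  1.6 -0.5] 0.0217 39.49450492858887
-10 [[256.0, -62.0], [256.0, 55.0], [256.0, 194.0]]
0 [[256.0, -31.0], [256.0, 73.0], [256.0, 195.0]]
10 [[256.0, -1.0], [256.0, 91.0], [256.0, 198.0]]
20 [[256.0, 29.0], [256.0, 111.0], [256.0, 203.0]]
30 [[256.0, 58.0], [256.0, 132.0], [256.0, 209.0]]
40 [[256.0, 86.0], [256.0, 153.0], [256.0, 217.0]]
50 [[256.0, 115.0], [256.0, 174.0], [256.0, 225.0]]
60 [[256.0, 143.0], [256.0, 196.0], [256.0, 234.0]]
{'scoop_front': [(0.55, [255.0, 56.0])], 'scoop': [(0.57, [255.0, 131.0])]}
[82, 82, 82, 82, 82, 82, 82, 82, 83, 69, 55, 49, 50, 51, 51, 52, 51, 53, 86, 119, 122, 123, 123, 122, 126, 125, 123, 124, 125, 127, 125, 124, 127, 127, 127, 126, 125, 127, 129, 128, 129, 130, 129, 131, 129, 130, 131, 130, 129, 132, 133, 130, 132, 133, 133, 130, 137, 137, 135, 133, 133, 137, 137, 124, 124, 126, 122, 138, 139, 139, 140, 129, 68, 65, 123, 132, 95]
scene {'scoop_front': [], 'scoop': [(0.57, [349.0, 104.0])], 'scoop_handle': []}
top {'scoop_front': [(0.65, [57.0, 236.0])], 'scoop': [(0.75, [73.0, 233.0])], 'scoop_handle': [(0.88, [77.0, 230.0])]}
```

The lever works: tilt is now about 30°, as planned. Continuing down to level.

Emit:
{"name": "apply_moves", "arguments": {
  "deltas": [21.4,-6,0,5,0,21.4,-12,0,11,0,21.4,-19,0,18,0,21.4,-24,0,25,0,21.4,-29,0,32,0,21.4,-34,0,40,0,21.4,-38,0,48,0,21.4,-41,0,55,0,21.4,-43,0,60,0,21.4,-44,0,63,0,21.4,-44,0,63,0,21.4,-44,0,63,0]
}}

```text
clock: 53.22
position: [0.4395, 0.3566, 0.0969]
ee_rot: [0.0, 0.679, 0.735, -0.001]
contact_force: [0.4, -0.6, -1.1]
width: 0.0214
gripper_force: 40.3
```

```bash
python3 tilt.py | grep -v '^[1-6-]'; python3 chk.py; python3 -c "
from fl import *
f=np.load('ref2.npz')['frame']; g=cv2.cvtColor(f,cv2.COLOR_RGB2GRAY); print('ref2',g[140:200:2,345].tolist(),{k:[c for a,c in v] for k,v in blobs(f).items()})"
```

```text
0 [[256.0, -31.0], [256.0, 73.0], [256.0, 195.0]]
{'scoop_front': [(0.5, [256.0, 69.0])], 'scoop': [(0.83, [259.0, 73.0]), (0.4, [184.0, 350.0])]}
[196, 197, 191, 149, 150, 137, 140, 132, 134, 135, 138, 135, 136, 134, 136, 134, 133, 139, 137, 136, 140, 139, 138, 138, 139, 138, 137, 137, 137, 137, 134, 132, 132, 134, 134, 130, 132, 132, 134, 129, 130, 134, 137, 133, 130, 129, 129, 131, 129, 131, 130, 131, 132, 128, 128, 125, 125, 129, 72, 67, 66, 67, 64, 116, 121, 73, 66, 65, 66, 67, 66, 65, 73, 124, 124, 125, 125]
scene {'scoop_front': [(0.95, [360.0, 103.0]), (0.73, [313.0, 207.0])], 'scoop': [(0.97, [343.0, 110.0])], 'scoop_handle': [(0.77, [332.0, 110.0])]}
top {'scoop_front': [(0.67, [60.0, 235.0])], 'scoop': [(0.56, [78.0, 232.0])], 'scoop_handle': [(0.31, [198.0, 257.0])]}
53.77 [0.4396 0.3573 0.0972] 0.0215 [-0.2 -0.3 -2.3] [-0.13  0.05 -0.03]
{'blue': [], 'yel': [[256.5, 281.4], [508.5, 279.0]]}
[208, 207, 206, 207, 207, 206, 207, 207, 208, 206, 207, 151, 108, 104, 107, 109, 106, 77, 65, 65, 63, 65, 64, 65, 109, 128, 105, 104, 126, 148] [129, 130, 126, 126, 130, 128, 132, 129, 132, 129, 129, 129, 130, 125, 125, 126, 124, 78, 67, 67, 67, 68, 67, 65, 101, 122, 124, 124, 134, 156]
top rows [196, 197, 197, 197, 198, 199, 198, 199, 199, 199, 199, 200, 201, 201, 200, 201, 200, 202, 203, 202, 202, 202, 203, 203, 202, 203, 202, 177, 150, 170]
ref2 [55, 59, 54, 57, 56, 56, 56, 56, 55, 56, 58, 57, 58, 60, 60, 61, 60, 56, 60, 85, 126, 163, 175, 176, 175, 124, 83, 96, 102, 102] {'blue': [[186.0, 149.9], [337.7, 149.7]], 'yel': [[255.7, 281.6]], 'grn': []}
```

The scoop is level (pan origin at row 73, as modelled for 0°). I'll tighten, lift and carry it home.

Emit:
{"name": "apply_moves", "arguments": {
  "deltas": [10,0,0,0,0,10,0,0,0,0,10,0,0,-3,0,10,0,0,-10,0,10,0,0,-20,0,10,0,0,-30,0,10,0,0,-40,0,10,0,0,-50,0,10,0,0,-57,0,10,0,0,-60,0,10,0,0,-60,0],
  "squeeze": 120
}}

```text
clock: 54.73
position: [0.4403, 0.3577, 0.1586]
ee_rot: [0.0, 0.679, 0.735, 0.001]
contact_force: [0.3, -1.1, -2.0]
width: 0.0211
gripper_force: 117.3
```

Emit:
{"name": "apply_moves", "arguments": {
  "deltas": [10,-4,0,0,0,10,-12,0,0,0,10,-24,0,0,0,10,-40,0,0,0,10,-58,0,0,0,10,-78,0,0,0,10,-98,0,0,0,10,-118,0,0,0,10,-138,0,0,0,10,-158,0,0,0,10,-178,0,0,0,10,-198,0,0,0]
}}

```text
clock: 55.73
position: [0.4547, 0.1578, 0.1569]
ee_rot: [-0.0, 0.679, 0.734, -0.001]
contact_force: [0.6, -0.0, -1.7]
width: 0.0204
gripper_force: 117.3
```

Emit:
{"name": "apply_moves", "arguments": {
  "deltas": [10,-20,0,0,3,10,-40,0,0,6,10,-60,0,0,9,10,-80,0,0,12,10,-100,0,0,15,10,-120,0,0,18,10,-140,0,0,21,10,-160,0,0,24,10,-178,0,0,27,10,-190,0,0,30,10,-198,0,0,32,10,-202,0,0,34]
}}

```text
clock: 56.73
position: [0.4707, -0.0431, 0.157]
ee_rot: [-0.0, 0.865, 0.502, -0.0]
contact_force: [0.8, 0.1, -1.5]
width: 0.0205
gripper_force: 117.2
```

```bash
python3 tilt.py | grep -v '^[1-4-]'; python3 -c "
from h import *
print(go(.4442,-.3447,.12,56.7))"
```

```text
56.73 [ 0.4707 -0.0431  0.157 ] [ 0.8  0.1 -1.5] 0.0205 117.24797129631042
0 [[255.0, -31.0], [256.0, 73.0], [255.0, 195.0]]
50 [[256.0, 115.0], [256.0, 174.0], [256.0, 225.0]]
60 [[256.0, 143.0], [256.0, 196.0], [256.0, 234.0]]
{'scoop_front': [(0.61, [466.0, 30.0])], 'scoop': [(0.83, [256.0, 68.0])]}
[179, 181, 181, 182, 182, 182, 182, 183, 183, 184, 184, 185, 185, 185, 185, 185, 186, 186, 187, 188, 187, 189, 188, 188, 187, 189, 189, 189, 190, 190, 190, 189, 189, 189, 190, 191, 190, 190, 189, 190, 190, 191, 190, 190, 190, 191, 174, 120, 119, 121, 121, 120, 123, 118, 118, 116, 104, 100, 62, 59, 61, 61, 60, 95, 95, 63, 61, 60, 60, 60, 60, 59, 67, 99, 98, 97, 98]
scene {'scoop_front': [(0.74, [286.0, 151.0])], 'scoop': [(0.85, [260.0, 152.0]), (0.19, [166.0, 226.0])], 'scoop_handle': [(0.9, [233.0, 139.0]), (0.72, [363.0, 134.0])]}
top {'scoop_front': [(0.84, [205.0, 192.0])], 'scoop': [(0.64, [228.0, 202.0])], 'scoop_handle': []}
(array([-277.9,  125.5,   37.3]), np.float64(3.9), 'yawnow 60.6')
```

Emit:
{"name": "apply_moves", "arguments": {
  "deltas": [10,-5,2,0,0,10,-15,7,0,0,10,-30,14,0,1,10,-50,23,0,2,10,-72,32,0,3,10,-95,43,0,4,10,-120,54,0,4,10,-145,65,0,4,10,-170,77,0,4,10,-195,88,0,4,10,-218,98,0,4,10,-238,107,0,4]
}}

```text
clock: 58.28
position: [0.4467, -0.3042, 0.1573]
ee_rot: [0.0, 0.881, 0.473, -0.0]
contact_force: [0.1, -0.1, -2.3]
width: 0.0207
gripper_force: 117.3
```

```bash
python3 -c "
from h import *
print(get_state()['position'],go(.4442,-.3447,.06,56.7))"
```

```text
[ 0.44669246 -0.30423113  0.15727883] (array([-35. ,  20.2,  97.3]), np.float64(-0.2), 'yawnow 56.5')
```

Emit:
{"name": "apply_moves", "arguments": {
  "deltas": [10,-10,5,0,0,10,-25,13,0,0,10,-36,19,10,0,10,-39,20,25,0,10,-39,20,42,0,10,-39,20,60,0,10,-39,20,78,0,10,-39,20,96,0,10,-39,20,114,0,10,-39,20,126,0,10,-39,20,132,0,10,-39,20,134,0]
}}

```text
clock: 59.28
position: [0.4419, -0.3439, 0.0217]
ee_rot: [-0.001, 0.881, 0.474, -0.0]
contact_force: [0.4, 0.4, -2.3]
width: 0.0208
gripper_force: 117.4
```

```bash
cat > mat.py <<'E'
from h import *
p=get_image("wrist"); s=get_state(); print(s["clock"],s["position"],np.round(s["contact_force"],1))
H,S,V=cv2.split(cv2.cvtColor(p["frame"],cv2.COLOR_RGB2HSV)); g=((H>45)&(H<80)&(S>90))
r=rot(s["ee_rot"])
def loc(px,z): q=at(p,px,z,True); return np.round(r.inv().apply(q-s["position"])[:2]*1000,1)
for row in(90,130,170): 
    c=np.where(g[row])[0]; 
    if len(c): 
        runs=np.split(c,np.where(np.diff(c)>2)[0]+1); print("row",row,[(int(q[0]),int(q[-1]),loc((q[0],row),.003),loc((q[-1],row),.003)) for q in runs if len(q)>2])
for col in(150,345):
    c=np.where(g[:,col])[0]
    if len(c):
        runs=np.split(c,np.where(np.diff(c)>2)[0]+1); print("col",col,[(int(q[0]),int(q[-1]),loc((col,q[0]),.003),loc((col,q[-1]),.003)) for q in runs if len(q)>2])
t=get_image("top"); H,S,V=cv2.split(cv2.cvtColor(t["frame"],cv2.COLOR_RGB2HSV)); m=(H>45)&(H<80)&(S>120); m[:, :250]=0
c,sz,a=rect(t,m,.003); print("mat vis",np.round(c,3),np.round(sz,3),round(a,1))
w=((V>150)&(S<40)).astype(np.uint8); n,l,st,cc=cv2.connectedComponentsWithStats(w)
for i in range(1,n):
    if st[i,4]>1500 and 270<cc[i][0]<400: c,sz,a=rect(t,l==i,.007); print("pan",np.round(c,3),np.round(sz,3),round(a,1))
print({q:[np.round(at(t,d["point"],z),3).tolist() for d in place_of(q,t)[:1]] for q,z in(("scoop",.003),("scoop_handle",.053),("scoop_front",.007))})
E
python3 mat.py; python3 tilt.py | grep "'scoop_front'"
```

```text
59.3333 [ 0.44229075 -0.34426571  0.02222613] [ 0.8 -0.4 -2. ]
col 150 [(197, 215, array([ 13.8, -71.1]), array([  0.9, -72.6]))]
col 345 [(197, 219, array([14. , 58.3]), array([-1.7, 59.9]))]
mat vis [ 0.492 -0.282] [0.169 0.249] 55.4
pan [ 1.036 -0.035] [0.121 1.719] 1.1
pan [ 0.489 -0.274] [0.131 0.226] 56.6
{'scoop': [[0.489, -0.272, 0.003]], 'scoop_handle': [[0.441, -0.34, 0.053]], 'scoop_front': [[0.517, -0.222, 0.007]]}
{'scoop_front': [], 'scoop': [(0.67, [257.0, 73.0])]}
scene {'scoop_front': [(0.73, [194.0, 217.0]), (0.71, [317.0, 205.0])], 'scoop': [], 'scoop_handle': [(0.57, [137.0, 207.0])]}
top {'scoop_front': [(0.34, [136.0, 160.0])], 'scoop': [(0.59, [331.0, 218.0])], 'scoop_handle': [(0.71, [362.0, 235.0])]}
```

Emit:
{"name": "apply_moves", "arguments": {
  "deltas": [10,-2,1,3,0,10,-2,1,6,0,10,-2,1,8,0,10,-2,1,10,0,10,-2,1,11,0,10,-2,1,11,0,10,-2,1,11,0]
}}

```text
clock: 60.67
position: [0.4424, -0.3469, 0.0122]
ee_rot: [-0.0, 0.881, 0.474, 0.0]
contact_force: [1.1, -0.6, -1.4]
width: 0.0207
gripper_force: 117.4
```

Emit:
{"name": "apply_moves", "arguments": {
  "deltas": [10,0,0,1,0,10,0,0,1.5,0,10,0,0,2,0,10,0,0,2,0,10,0,0,2,0]
}}

```text
clock: 61.08
position: [0.4426, -0.3472, 0.0112]
ee_rot: [0.0, 0.881, 0.474, 0.0]
contact_force: [-0.9, 0.4, 6.2]
width: 0.0204
gripper_force: 118.5
```

```bash
python3 mat.py
```

```text
61.1333 [ 0.44257132 -0.34726403  0.01115826] [-1.9  0.4  5.1]
col 150 [(197, 218, array([ 17.2, -66.3]), array([  3. , -68.1]))]
col 345 [(197, 221, array([17.2, 55.5]), array([ 1.1, 57.1]))]
mat vis [ 0.492 -0.282] [0.169 0.249] 55.4
pan [ 1.036 -0.035] [0.121 1.719] 1.1
pan [ 0.487 -0.275] [0.13  0.223] 56.5
{'scoop': [[0.49, -0.271, 0.003]], 'scoop_handle': [[0.438, -0.347, 0.053]], 'scoop_front': [[0.53, -0.219, 0.007]]}
```

The pan touches the mat, and its centre is within about 1 mm of where it started. I'll ease the grip so it settles, then open and back off upwards.

Emit:
{"name": "apply_moves", "arguments": {
  "deltas": [21.3,0,0,0,0,21.3,0,0,0,0,21.6,0,0,0,0,21.6,0,0,0,0,21.9,0,0,0,0,21.9,0,0,0,0,25,0,0,0,0,40,0,0,0,0,55,0,0,0,0,55,0,0,0,0,55,0,0,0,0,55,0,0,0,0],
  "squeeze": 20
}}

```text
clock: 62.33
position: [0.4424, -0.3469, 0.0101]
ee_rot: [-0.0, 0.881, 0.474, 0.0]
contact_force: [-0.1, 0.4, -0.1]
width: 0.0553
gripper_force: 0.0
```

Emit:
{"name": "apply_moves", "arguments": {
  "deltas": [55,0,0,-5,0,55,0,0,-20,0,55,0,0,-50,0,55,0,0,-90,0,55,0,0,-130,0,55,0,0,-170,0,55,0,0,-200,0,55,0,0,-200,0,55,0,0,-200,0,55,0,0,-200,0]
}}

```text
clock: 63.17
position: [0.4419, -0.3465, 0.2099]
ee_rot: [-0.0, 0.881, 0.474, -0.0]
contact_force: [0.0, -0.3, -0.7]
width: 0.0557
gripper_force: 0.0
```

```bash
python3 mat.py; python3 - <<'E'
from h import *
for n in("top","scene"):
    p=get_image(n); print(n,[(round(d["score"],2),np.round(at(p,d["point"],.026),3).tolist()) for d in place_of("hub_1",p)])
    if n=="scene": print({q:[np.round(at(p,d["point"],z),3).tolist() for d in place_of(q,p)[:1]] for q,z in(("scoop",.003),("scoop_handle",.053),("scoop_front",.007))})
s=get_state(); print(s["clock"],s["position"],s["width"])
E
```

```text
63.2167 [ 0.44156297 -0.34620911  0.20898653] [-0.   0.1 -0.4]
row 90 [(356, 361, array([ 94. , 127.7]), array([ 94.5, 134.5]))]
row 130 [(354, 359, array([ 42.3, 126.9]), array([ 42.6, 133.8]))]
col 345 [(33, 42, array([167.6, 112.9]), array([155.5, 112.7])), (145, 163, array([ 22.4, 115.6]), array([ -1.3, 117.1]))]
mat vis [ 0.492 -0.282] [0.169 0.249] 55.5
pan [ 1.036 -0.035] [0.121 1.719] 1.1
pan [ 0.488 -0.275] [0.13  0.222] 56.5
{'scoop': [[0.492, -0.278, 0.003]], 'scoop_handle': [[0.437, -0.341, 0.053]], 'scoop_front': [[0.516, -0.213, 0.007]]}
top [(0.86, [0.603, -0.48, 0.026]), (0.85, [0.668, 0.122, 0.026]), (0.85, [0.37, 0.464, 0.026]), (0.85, [0.606, 0.13, 0.026]), (0.84, [0.494, 0.462, 0.026]), (0.79, [0.752, -0.394, 0.026]), (0.77, [0.261, -0.222, 0.026]), (0.75, [0.435, 0.455, 0.026]), (0.58, [0.815, -0.222, 0.026])]
scene [(0.9, [0.668, 0.117, 0.026]), (0.86, [0.833, -0.216, 0.026]), (0.81, [0.609, -0.494, 0.026]), (0.7, [0.509, 0.453, 0.026]), (0.68, [0.759, -0.389, 0.026]), (0.66, [0.611, 0.133, 0.026]), (0.61, [0.727, -0.274, 0.026]), (0.52, [0.267, -0.231, 0.026]), (0.46, [0.375, 0.464, 0.026]), (0.17, [0.55, -0.223, 0.026])]
{'scoop': [[0.478, -0.279, 0.003]], 'scoop_handle': [[0.443, -0.336, 0.053]], 'scoop_front': [[0.528, -0.218, 0.007]]}
63.7667 [ 0.44238755 -0.34697571  0.21017035] 0.05516961909286244
```

```bash
python3 -c "
from rig import sign_off
print(sign_off())"
```

```text
the job is handed in; nothing more can be done
None
```

The job is handed in: the three solid hubs are in the basket, tipped from the scoop in one load, the two hollow hubs are in the red tray, and the empty scoop is back flat on its mat and released, at about 64 s of the 210 s allowed.

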